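Empty, sort and reload the module test jig

ROBOT

A 7-joint arm with a two-finger parallel gripper is mounted at the origin on the work surface. World frame = base frame: x ahead of the robot, y to its left, z up, the work surface at z = 0. Lengths are in m, angles in rad, forces in N, time in s.
With the tool pointing down it reaches from about 0.4 to 0.875 m from the base axis. Payload 6.5 kg.
Tool frame: the origin (TCP) lies midway between the tips of the shut fingers; the grasp point (between the pads) lies 19 mm behind it (env.grasp_offset is the distance from the TCP to the grasp point, in m); z points along the fingers, y is the line along which they close (so a half turn about z gives the same grasp; the last joint's range is limited). The gripper opens to 88 mm and grips with 3 to 60 N. Pads are 18 mm wide; open, the fingers measure 123 mm over their backs; the gripper's body (75 mm by 187 mm) begins 45 mm behind the grasp point.
Start: joints at [1.174, 0.536, -0.004, 1.538, 0.003, 1.067, -0.071], TCP at [0.211, -0.615, 0.239] pointing down, gripper open.
Joint ranges: [-2.7, 2.7], [-0.37, 2.16], [-1.27, 1.26], [0.24, 2.4], [-1.31, 4.45], [0.19, 1.91], [-2.76, 2.76]. Speed limits (rad/s): [2.39, 2.39, 3.14, 3.14, 3.14, 3.14, 3.14].

INTERFACE

Orientations are given as a rotation vector (axis times angle).
In Python, from workcell import env gives the robot as it stands.
- The arm moves only by the tool play_rows, never from a script. Its argument "rows" is a list that holds one entry, the list of rows, each a list of 7 numbers: the shift along the tool's x, y, z in mm, then the turn, a rotation vector about the tool's x, y, z in rad, then the opening, from 0 (shut) to 1 (fully open). In form: [[[tx, ty, tz, rx, ry, rz, hand], ...]]. A call has 1 to 12 rows; each row is the pose to reach, as a shift and turn from the pose commanded when the call began, along the tool's axes at that moment; what a row does not reach only later rows make up. A row lasts 1/12 s, in which the tool goes at most 41.7 mm and 7.16 degrees, less where a joint would pass 70% of its speed; a pose out of reach is approached as far as the arm can. A call with a gripper value outside its range is refused whole. The fingers move at their own pace and stop on an object; the grip force is fixed at half the most. Time passes only in rows, so rows that repeat a pose let the fingers close. It gives the time, the measured TCP pose, the force, the opening and the grip force at its end, in the units of the state.
- env.get_state(): the state, without advancing time (a new reading comes with each control period).
- env.snapshot(name): name is "scene" or "top"; returns a dict with "image" (480x640x3 uint8, blue, green, red), "camera_matrix" (3x3 intrinsics, pixels), "rvec" (rotation vector, rad) and "tvec" (3), from world to camera coordinates, as OpenCV has them. Camera axes: x right, y down, z forward; pixel columns grow to the right and rows downward; lengths in m; the calibration is good to about 2 mm. A picture is of the moment at which its call begins. There is no depth.
- env.close_job(): hands the job in; it is judged then, once.
The state is a dict: "clock": time; "joints": joint angles; "joint_velocities": joint speeds; "joint_torque": joint torques, N m; "tcp_pos": TCP position; "ee_rot": TCP orientation; "wrist_force": force on the tool from outside, world axes, zero at the start; "wrist_torque": the same for the moment, N m; "grip_width": finger opening in m; "grip_force": force on a finger pad.
Only numpy, scipy, OpenCV 4.12 (cv2) and the standard library are available. Lean on these libraries where they do the work, as an engineer would, in place of code of your own. Each camera call takes 0.05 s, during which the arm holds its last target. There are 200 camera calls.

TASK

The test jig's yellow knob holds its hold-down locked over the tested modules: pull the knob up to unlock it, turn it until the hold-down is fully open, and push it back down fully home. Then move every green-tagged module into a nest of the green pass tray and every red-tagged module into a nest of the red reject tray, and set every untested (untagged) module from the mat flat into a free bay of the jig. Finally pull the knob up, turn it back so that the hold-down is over the bays, and push it fully home to lock; leave the multimeter, charger and solder reel where they are.

Things in the scene. Friction and masses are not known exactly. Their poses are not given: they have to be found in the camera images.
- pass_a: Tested electronics module: dark grey plastic housing with a cream circuit board in its top, a closed block 50 mm wide (its x) by 84 mm long (its y) by 32 mm tall, 0.18 kg nominal; origin at the centre of its underside, z up; the same either way round. A green tag with one white bar (passed), 34 x 36 mm, covers the middle of its top. If present it starts in one of the jig's bays, under the hold-down.
- pass_b: Tested electronics module: dark grey plastic housing with a cream circuit board in its top, a closed block 50 mm wide (its x) by 84 mm long (its y) by 32 mm tall, 0.18 kg nominal; origin at the centre of its underside, z up; the same either way round. A green tag with one white bar (passed), 34 x 36 mm, covers the middle of its top. If present it starts in one of the jig's bays, under the hold-down.
- reject_a: Tested electronics module: dark grey plastic housing with a cream circuit board in its top, a closed block 50 mm wide (its x) by 84 mm long (its y) by 32 mm tall, 0.18 kg nominal; origin at the centre of its underside, z up; the same either way round. A red tag with a white cross (failed), 34 x 36 mm, covers the middle of its top. If present it starts in one of the jig's bays, under the hold-down.
- reject_b: Tested electronics module: dark grey plastic housing with a cream circuit board in its top, a closed block 50 mm wide (its x) by 84 mm long (its y) by 32 mm tall, 0.18 kg nominal; origin at the centre of its underside, z up; the same either way round. A red tag with a white cross (failed), 34 x 36 mm, covers the middle of its top. If present it starts in one of the jig's bays, under the hold-down.
- fresh_a: Untested electronics module: dark grey plastic housing with a cream circuit board in its top, a closed block 50 mm wide (its x) by 84 mm long (its y) by 32 mm tall, 0.18 kg nominal; origin at the centre of its underside, z up; the same either way round. It has no tag: bare board with a black chip. If present it starts lying on the blue mat to the left or right of the jig.
- fresh_b: Untested electronics module: dark grey plastic housing with a cream circuit board in its top, a closed block 50 mm wide (its x) by 84 mm long (its y) by 32 mm tall, 0.18 kg nominal; origin at the centre of its underside, z up; the same either way round. It has no tag: bare board with a black chip. If present it starts lying on the blue mat to the left or right of the jig.
- jig: The test jig, fixed to the bench: grey box 192 mm (x) by 288 mm (y), 40 mm high, four bays on top, two on each side (+y and -y) of the central yellow knob, which is on the jig's axis. Origin under its centre. While the knob is locked, pads of its hold-down lie 2 mm above the inner corners of the modules, which then cannot be lifted out.
- bay_1 (a point): A bay of the jig: centre of its floor, 40 mm above the bench, axes as the jig's. 56 mm along x, 90 mm along y: a module lies in it with its y along the point's y, 3 mm play each side. Rails 8 mm high, 4 mm thick surround it. Bays are 92 mm apart along x, 176 mm along y.
- bay_2 (a point): A bay of the jig: centre of its floor, 40 mm above the bench, axes as the jig's. 56 mm along x, 90 mm along y: a module lies in it with its y along the point's y, 3 mm play each side. Rails 8 mm high, 4 mm thick surround it. Bays are 92 mm apart along x, 176 mm along y.
- bay_3 (a point): A bay of the jig: centre of its floor, 40 mm above the bench, axes as the jig's. 56 mm along x, 90 mm along y: a module lies in it with its y along the point's y, 3 mm play each side. Rails 8 mm high, 4 mm thick surround it. Bays are 92 mm apart along x, 176 mm along y.
- bay_4 (a point): A bay of the jig: centre of its floor, 40 mm above the bench, axes as the jig's. 56 mm along x, 90 mm along y: a module lies in it with its y along the point's y, 3 mm play each side. Rails 8 mm high, 4 mm thick surround it. Bays are 92 mm apart along x, 176 mm along y.
- pass_tray: The green pass tray, fixed to the bench, left or right of the jig: 172 mm (x) by 108 mm (y), 14 mm high to its rims, two nests 84 mm apart along x. Origin under its centre.
- pass_nest_1 (a point): A nest of the green pass tray: centre of its floor, 6 mm above the bench, axes as the tray's. 58 mm along x, 92 mm along y: a module lies in it with its y along the point's y, 4 mm play each side. Rim 8 mm high above the floor, 3 mm thick.
- pass_nest_2 (a point): A nest of the green pass tray: centre of its floor, 6 mm above the bench, axes as the tray's. 58 mm along x, 92 mm along y: a module lies in it with its y along the point's y, 4 mm play each side. Rim 8 mm high above the floor, 3 mm thick.
- reject_tray: The red reject tray, fixed to the bench, left or right of the jig: 172 mm (x) by 108 mm (y), 14 mm high to its rims, two nests 84 mm apart along x. Origin under its centre.
- reject_nest_1 (a point): A nest of the red reject tray: centre of its floor, 6 mm above the bench, axes as the tray's. 58 mm along x, 92 mm along y: a module lies in it with its y along the point's y, 4 mm play each side. Rim 8 mm high above the floor, 3 mm thick.
- reject_nest_2 (a point): A nest of the red reject tray: centre of its floor, 6 mm above the bench, axes as the tray's. 58 mm along x, 92 mm along y: a module lies in it with its y along the point's y, 4 mm play each side. Rim 8 mm high above the floor, 3 mm thick.
- knob_grip (a point): Centre of the knob's yellow grip: a bar 20 mm wide (x), 56 mm long (y), 34 mm tall, its top 17 mm above this point; 101 mm above the bench when home. Moves with the knob. Below it, top face 19 mm under this point, is the aluminium hold-down, turning with the knob: 8 mm thick arm along y, 62 mm each way, with cross pads 62 mm (x) by 20 mm at its ends.
- knob_pull (a joint): How far the knob is pulled straight up, m: 0 fully home, 0.014 at its stop. It stays where it is left (5 N friction, 1.8 N weight), sinking under 0.3 mm a second. Below 0.010 its cross pin stands in slots and it cannot turn; it goes down only within about 0.1 rad of either end of its turn.
- knob_turn (a joint): Turn of knob and hold-down, rad, anticlockwise seen from above: 0 hold-down locked over the modules, 1.396 (80 degrees) fully open, lying between the bays and clear of the modules; stops at both ends, friction 0.06 N m. Turns only when pulled up.
- multimeter: Bystander: yellow hand multimeter lying face up, 82 x 160 x 38 mm, origin at the centre of its underside.
- charger: Bystander: white plug-in charger, 40 x 46 x 30 mm with two pins up, 53 mm high in all, origin at the centre of its underside.
- solder_reel: Bystander: metal solder reel standing on its flange, 60 mm diameter, 39 mm high, origin at the centre of its underside.
Things that resemble listed ones, but are neither listed nor needed, are in the scene too. Of the things that look like the reject_tray, the smaller one is meant. Leave any purple look-alike of the reject_a alone.

How it is judged:
On the way, in this order (a step that is already met when the one before it is completed fails the run):
1. the knob is pulled up, unlocked (value of joint knob_pull above 0.0105 m), for 0.1 s.
2. the hold-down is turned fully open (value of joint knob_turn above 1.28 rad), for 0.1 s.
3. the knob is pushed home in the open position (value of joint knob_pull below 0.002 m and value of joint knob_turn above 1.28 rad), for 0.2 s.
4. every tested module lies flat in a nest of its tray and every untested module flat in a bay (((horizontal distance between pass_a and pass_nest_1 below 0.008 m and z of pass_a in the frame of pass_nest_1 between -0.003 and 0.004 m) or (horizontal distance between pass_a and pass_nest_2 below 0.008 m and z of pass_a in the frame of pass_nest_2 between -0.003 and 0.004 m)) and angle between each of pass_a, pass_b, reject_a, reject_b, fresh_a, fresh_b's own z axis and vertical below 0.08 rad and linear speed of each of pass_a, pass_b, reject_a, reject_b, fresh_a, fresh_b below 0.02 m/s and ((horizontal distance between pass_b and pass_nest_1 below 0.008 m and z of pass_b in the frame of pass_nest_1 between -0.003 and 0.004 m) or (horizontal distance between pass_b and pass_nest_2 below 0.008 m and z of pass_b in the frame of pass_nest_2 between -0.003 and 0.004 m)) and ((horizontal distance between reject_a and reject_nest_1 below 0.008 m and z of reject_a in the frame of reject_nest_1 between -0.003 and 0.004 m) or (horizontal distance between reject_a and reject_nest_2 below 0.008 m and z of reject_a in the frame of reject_nest_2 between -0.003 and 0.004 m)) and ((horizontal distance between reject_b and reject_nest_1 below 0.008 m and z of reject_b in the frame of reject_nest_1 between -0.003 and 0.004 m) or (horizontal distance between reject_b and reject_nest_2 below 0.008 m and z of reject_b in the frame of reject_nest_2 between -0.003 and 0.004 m)) and ((horizontal distance between fresh_a and bay_1 below 0.008 m and z of fresh_a in the frame of bay_1 between -0.003 and 0.004 m) or (horizontal distance between fresh_a and bay_2 below 0.008 m and z of fresh_a in the frame of bay_2 between -0.003 and 0.004 m) or (horizontal distance between fresh_a and bay_3 below 0.008 m and z of fresh_a in the frame of bay_3 between -0.003 and 0.004 m) or (horizontal distance between fresh_a and bay_4 below 0.008 m and z of fresh_a in the frame of bay_4 between -0.003 and 0.004 m)) and ((horizontal distance between fresh_b and bay_1 below 0.008 m and z of fresh_b in the frame of bay_1 between -0.003 and 0.004 m) or (horizontal distance between fresh_b and bay_2 below 0.008 m and z of fresh_b in the frame of bay_2 between -0.003 and 0.004 m) or (horizontal distance between fresh_b and bay_3 below 0.008 m and z of fresh_b in the frame of bay_3 between -0.003 and 0.004 m) or (horizontal distance between fresh_b and bay_4 below 0.008 m and z of fresh_b in the frame of bay_4 between -0.003 and 0.004 m))), for 0.2 s.
5. the knob is pulled up again (value of joint knob_pull above 0.0105 m), for 0.1 s.
6. the hold-down is turned back over the bays (value of joint knob_turn below 0.12 rad), for 0.1 s.
At the end, for the whole second after the job is handed in: Knob home (within 2 mm) at the locked end (within 0.12 rad); each green-tagged module flat in a green-tray nest, each red-tagged one in a red-tray nest, each untagged one in a jig bay: centre within 8 mm, on the floor within 4 mm, tilt under 0.08 rad, at rest (all of step 4 and value of joint knob_pull below 0.002 m and value of joint knob_turn below 0.12 rad); the robot touches nothing.
It fails at once if the multimeter is moved more than 30 mm (distance of multimeter from where it was at the start of the episode above 0.03 m).
It fails at once if the charger is moved more than 30 mm (distance of charger from where it was at the start of the episode above 0.03 m).
It fails at once if the solder reel is moved more than 30 mm (distance of solder_reel from where it was at the start of the episode above 0.03 m).
Of pass_a, pass_b, reject_a, reject_b only 3 to 4 are there at a start; the rules pass over those that are not, and their reading is None.
Of fresh_a, fresh_b only 1 to 2 are there at a start; the rules pass over those that are not, and their reading is None.
At some moment in a run one of fresh_a, fresh_b may be knocked a few centimetres aside while the robot is not near it.
It also fails if it takes over 210 s, if anything falls off the work surface, if the arm or the gripper's body presses on something with over 40 N, if the wrist force passes 120 N, or if a joint passes its speed limit or range.

## Working session

There is one attempt and no reset: what is moved stays moved. The work goes in short steps, Python scripts to look and compute and a tool call to move; the robot and the scene stay as the last step left them, time stands still between calls to the robot, and variables do not carry over. Pictures are saved under pics/ and viewed, at most 14 in all, crops included, and the job is handed in when it is done.

Besides the shell and the picture viewer there is one more tool, called after "Call:" by a JSON object that holds its "name" and its "arguments", one argument or row to a line. play_rows: Moves the arm, as the interface text tells. Its arguments: {"type":"object","properties":{"rows":{"type":"array","items":{"type":"array","items":{"type":"array","items":{"type":"number"}}}}},"required":["rows"]}

```bash
mkdir -p pics; ls; cat > h.py <<'E'
import numpy as np, cv2, sys
from workcell import env
from scipy.spatial.transform import Rotation as R
def snap(n,save=None):
    s=env.snapshot(n)
    if save: cv2.imwrite('pics/'+save+'.png',s['image'])
    return s
def ray(s,uv,z):
    """pixel(s) -> world xy on plane z"""
    uv=np.asarray(uv,float).reshape(-1,1,2)
    n=cv2.undistortPoints(uv,s['camera_matrix'],None).reshape(-1,2)
    M=cv2.Rodrigues(np.asarray(s['rvec'],float))[0]; t=np.asarray(s['tvec'],float).ravel()
    c=-M.T@t; d=np.c_[n,np.ones(len(n))]@M
    return (c+d*((z-c[2])/d[:,2])[:,None])[:,:2]
def proj(s,p):
    return cv2.projectPoints(np.asarray(p,float).reshape(-1,3),np.asarray(s['rvec'],float),np.asarray(s['tvec'],float),s['camera_matrix'],None)[0].reshape(-1,2)
E
python3 - <<'E'
from h import *
for n in('top','scene'):
    s=snap(n,n+'0'); M=cv2.Rodrigues(np.asarray(s['rvec'],float))[0]
    print(n,s['camera_matrix'].tolist(),(-M.T@np.ravel(s['tvec'])).round(3),M.round(2).tolist())
st=env.get_state(); print(st['clock'],st['tcp_pos'],st['ee_rot'],st['grip_width'],st['joints'])
E
```

```text
pics
top [[567.4787078473385, 0.0, 321.88057971185486], [0.0, 567.4787078473385, 238.23539501342657], [0.0, 0.0, 1.0]] [ 0.275 -0.106  1.67 ] [[0.0, -1.0, -0.01], [-0.98, -0.0, -0.17], [0.17, 0.01, -0.98]]
scene [[451.5989553390138, 0.0, 319.0780557189208], [0.0, 451.5989553390138, 242.9811801916686], [0.0, 0.0, 1.0]] [1.467 0.356 0.766] [[-0.46, 0.89, -0.01], [0.48, 0.24, -0.84], [-0.75, -0.39, -0.54]]
0.1 [ 0.21094413 -0.61424969  0.23795982] [-3.09726533e+00 -5.17140183e-01  5.88084853e-04] 0.08784809681339911 [ 1.17378199  0.53705441 -0.00445696  1.53874875  0.00263262  1.06729409
 -0.07123634]
```

View pics/top0.png

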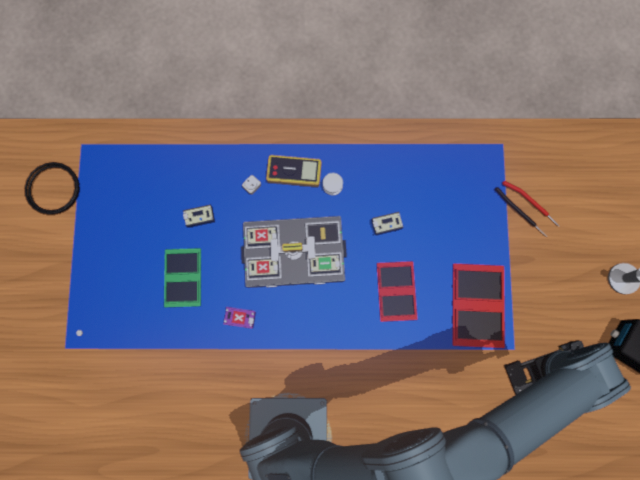

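View pics/scene0.png

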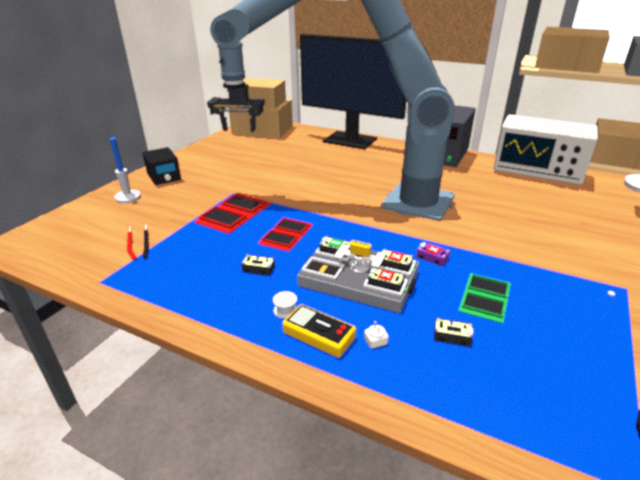

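```bash
python3 - <<'E'
from h import *
s=snap('top'); im=s['image']; cv2.imwrite('pics/c1.png',cv2.resize(im[140:340,150:420],(800,593),interpolation=cv2.INTER_CUBIC))
hsv=cv2.cvtColor(im,cv2.COLOR_BGR2HSV)
def rects(mask,z,lab,amin=60):
    for c in cv2.findContours(mask,cv2.RETR_EXTERNAL,cv2.CHAIN_APPROX_NONE)[0]:
        if cv2.contourArea(c)<amin: continue
        w=ray(s,c,z).astype(np.float32); r=cv2.minAreaRect(w*1000)
        print(lab,'px',c.reshape(-1,2).mean(0).round(),'xy',np.round(r[0],1),'size',np.round(r[1],1),'ang',round(r[2],2))
roi=np.zeros(im.shape[:2],np.uint8); roi[146:346,84:510]=255
H,S,V=cv2.split(hsv)
g=lambda m:(m.astype(np.uint8)*255)&roi
rects(g((H>50)&(H<80)&(S>120)&(V>60)),.014,'green')
rects(g(((H<8)|(H>172))&(S>150)&(V>90)),.014,'red')
rects(g((H>20)&(H<35)&(S>120)&(V>100)),.118,'yellow',20)
nb=g(~((H>105)&(H<130)&(S>150)))
rects(nb,.036,'notblue',200)
rects(g((S<100)&(V>150)),.032,'cream',40)
E
```

```text
green px [182. 277.] xy [450.7 316. ] size [166.9 100.3] ang 2.37
red px [477. 304.] xy [ 372.5 -547.1] size [144.6 234. ] ang 87.04
red px [398. 291.] xy [ 412.6 -312. ] size [165.  100.8] ang 2.9
yellow px [292. 249.] xy [519.5 -10.9] size [ 6.3 47.2] ang 3.78
yellow px [300. 178.] xy [720.6 -22.5] size [ 63.8 157.1] ang 19.6
notblue px [239. 317.] xy [333.7 141.5] size [88.1 53.1] ang 82.15
notblue px [478. 305.] xy [ 372.9 -542.8] size [151.2 235.5] ang 87.93
notblue px [396. 291.] xy [ 410.5 -309. ] size [173.3 110.5] ang 2.97
notblue px [182. 277.] xy [448.7 309.1] size [171.2 108. ] ang 2.38
notblue px [293. 251.] xy [523.9 -11.1] size [200.  305.6] ang 3.79
notblue px [387. 223.] xy [ 610.3 -285.2] size [52.2 87.5] ang 13.78
notblue px [198. 215.] xy [631.6 272. ] size [51.8 88.4] ang 11.74
notblue px [251. 184.] xy [726.9 117.3] size [47.6 50.8] ang 46.62
notblue px [332. 183.] xy [ 728.8 -125.2] size [70.7 62.5] ang 0.12
notblue px [294. 170.] xy [769.2  -8.5] size [165.3  91. ] ang 84.84
notblue px [507. 204.] xy [ 664.3 -624.7] size [ 41.3 366.3] ang 86.94
cream px [293. 255.] xy [512.7 -10.1] size [20.6 46.7] ang 0.16
cream px [263. 252.] xy [522.8  73.9] size [157.1 109.8] ang 3.33
cream px [323. 248.] xy [534.5 -93.3] size [159.6 114. ] ang 3.52
cream px [388. 222.] xy [ 611.9 -286.6] size [40.6 82.7] ang 14.37
cream px [197. 215.] xy [632.7 275.2] size [40. 82.] ang 12.6
cream px [251. 183.] xy [730.3 118.6] size [39.1 44.8] ang 46.65
cream px [333. 184.] xy [ 729.9 -125.2] size [64.7 56.7] ang 0.12
cream px [309. 170.] xy [771.2 -53.5] size [37.8 52.2] ang 84.44
```

View pics/c1.png

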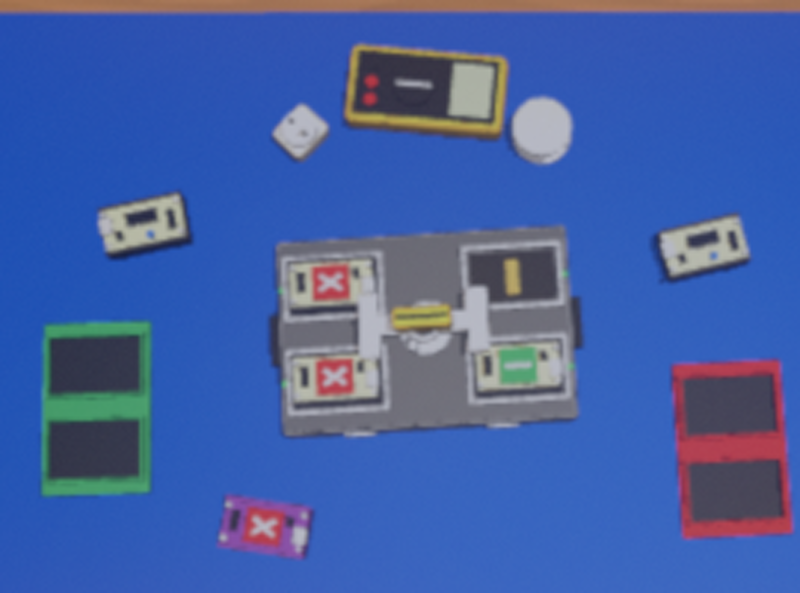

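```bash
python3 - <<'E'
from h import *
s=snap('top'); im=s['image']; big=cv2.resize(im,None,fx=4,fy=4,interpolation=cv2.INTER_CUBIC)
H,S,V=cv2.split(cv2.cvtColor(big,cv2.COLOR_BGR2HSV))
up=lambda c:(c.reshape(-1,2)+.5)/4-.5
def box(mask,z,roi,lab,amin=300):
    m=np.zeros(mask.shape,np.uint8); x0,x1,y0,y1=[4*v for v in roi]; m[y0:y1,x0:x1]=mask[y0:y1,x0:x1]*255
    cs=[c for c in cv2.findContours(m,cv2.RETR_EXTERNAL,cv2.CHAIN_APPROX_NONE)[0] if cv2.contourArea(c)>amin]
    for c in cs:
        w=ray(s,up(c),z); r=cv2.minAreaRect((w*1000).astype(np.float32)); 
        print(lab,up(c).mean(0).round(1),np.round(r[0],1),np.round(r[1],1),round(r[2],2))
    return m
nb=~((H>105)&(H<130)&(S>150))
m=(nb*255).astype(np.uint8); m=cv2.morphologyEx(m,cv2.MORPH_OPEN,np.ones((160,1),np.uint8))>0
box(m,.04,(235,355,205,300),'jig@.04'); 
red=((H<8)|(H>172))&(S>120)&(V>90); box(red,.072,(245,280,220,285),'redtag')
box((H>50)&(H<80)&(S>80)&(V>60),.072,(305,345,250,280),'greentag')
box((H>18)&(H<36)&(S>110)&(V>80),.118,(275,310,240,260),'knob')
# far edge and left/right edge of jig
mm=m[4*205:4*300,4*235:4*355]
for lab,pts in (('far',[(c,np.argmax(mm[:,c])) for c in range(60,390,6)]),('left',[(np.argmax(mm[r]),r) for r in list(range(90,280,6))]),('right',[(mm.shape[1]-1-np.argmax(mm[r][::-1]),r) for r in list(range(90,280,6))])):
    p=ray(s,(np.array(pts)+[940,820]+.5)/4-.5,.04)*1000
    d=cv2.fitLine(p.astype(np.float32),cv2.DIST_HUBER,0,.01,.01).ravel(); print(lab,d[2:].round(1),np.degrees(np.arctan2(d[1],d[0])).round(2))
sc=snap('scene'); print('proj knob est in scene',proj(sc,[[.516,-.011,.118]]))
cv2.imwrite('pics/c2.png',cv2.resize(sc['image'][215:325,280:440],(800,550),interpolation=cv2.INTER_CUBIC))
E
```

```text
jig@.04 [293.2 251.7] [522.7 -12.4] [199.9 294.4] 3.76
redtag [262.5 266.6] [474.8  73.7] [30.9 32. ] 2.47
redtag [261.2 234.9] [566.4  79.3] [30.5 32.1] 3.38
greentag [324.5 262.8] [ 486.2 -102.1] [31.8 33.1] 4.29
knob [292.  246.6] [525.1 -11.4] [19.1 51.6] 3.9
far [621.3  -0.8] -86.21
left [543.5 134.4] 1.59
right [ 525.1 -155.9] 2.57
proj knob est in scene [[361.19232319 241.42896041]]
```

View pics/c2.png

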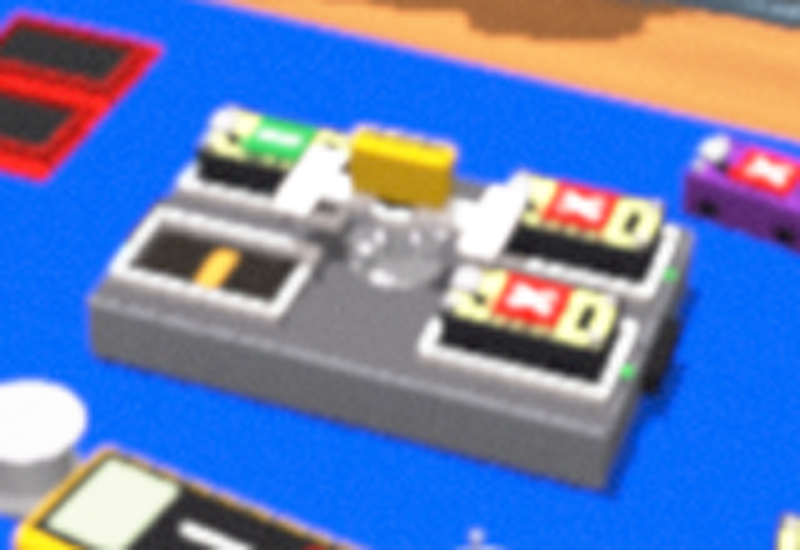

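```bash
cat > go.py <<'E'
from h import *
x,y,z,yaw=map(float,sys.argv[1:5])  # mm, deg of tool y
st=env.get_state(); Rc=R.from_rotvec(st['ee_rot']); a=np.radians(yaw)
G=R.from_matrix(np.array([[-np.sin(a),np.cos(a),0],[np.cos(a),np.sin(a),0],[0,0,-1]]))
d=Rc.inv().apply(np.array([x,y,z])-1000*np.asarray(st['tcp_pos']))
print('shift',d.round(1),'turn',(Rc.inv()*G).as_rotvec().round(4),'t',round(st['clock'],2),'tcp',(1000*np.asarray(st['tcp_pos'])).round(1),'q',np.round(st['joints'],2),'F',np.round(st['wrist_force'],1),'w',round(st['grip_width']*1000,1),round(st['grip_force'],1))
E
python3 go.py 525.5 -11.4 200 3.8
```

```text
shift [ 493.3 -468.2   38.6] turn [-7.0000e-04 -4.0000e-04 -1.3063e+00] t 0.25 tcp [ 211.  -614.5  238.3] q [ 1.17  0.54 -0.    1.54  0.    1.07 -0.07] F [ 0.2 -0.7 -0.6] w 88.4 0.0
```

Call:
{"name": "play_rows", "arguments": {
  "rows": [
    [[41,-39,0,0,0,-0.11,1],[82,-78,0,0,0,-0.22,1],[123,-117,0,0,0,-0.33,1],[164,-156,0,0,0,-0.44,1],[205,-195,0,0,0,-0.55,1],[246,-234,10,0,0,-0.66,1],[287,-273,15,0,0,-0.77,1],[328,-312,20,0,0,-0.88,1],[370,-351,25,0,0,-0.99,1],[410,-390,30,0,0,-1.1,1],[451,-429,34,0,0,-1.2,1],[493,-468,38,0,0,-1.306,1]]
  ]
}}

```text
clock: 1.25
tcp_pos: [0.442, -0.1704, 0.215]
ee_rot: [2.141, 2.298, -0.0]
wrist_force: [0.3, 0.0, 0.2]
grip_width: 0.0881
grip_force: 0.0
```

```bash
python3 go.py 525.5 -11.4 200 3.8
```

```text
shift [152.7  94.5  15. ] turn [0.0004 0.0005 0.0042] t 1.25 tcp [ 442.  -170.4  215. ] q [ 0.67  0.31 -0.47  1.99  0.18  0.88  0.18] F [0.3 0.  0.2] w 88.1 0.0
```

Call:
{"name": "play_rows", "arguments": {
  "rows": [
    [[38,24,4,0,0,0.004,1],[76,47,8,0,0,0.004,1],[114,71,12,0,0,0.004,1],[152.7,94.5,15,0,0,0.004,1],[152.7,94.5,15,0,0,0.004,1],[152.7,94.5,15,0,0,0.004,1],[152.7,94.5,15,0,0,0.004,1]]
  ]
}}

```text
clock: 1.83
tcp_pos: [0.5256, -0.0131, 0.1997]
ee_rot: [-2.149, -2.291, 0.001]
wrist_force: [0.5, -1.1, 0.1]
grip_width: 0.0881
grip_force: 0.0
```

```bash
python3 go.py 525.5 -11.4 89 3.8;  python3 -c "
from h import *
s=snap('top'); cv2.imwrite('pics/c3.png',cv2.resize(s['image'][180:320,220:380],(800,600)))"
```

```text
shift [  1.7   0.  110.7] turn [-0.0007  0.     -0.0026] t 1.83 tcp [525.6 -13.1 199.7] q [ 0.34  0.42 -0.51  1.88  0.26  0.9  -0.22] F [ 0.5 -1.1  0.1] w 88.1 0.0
```

View pics/c3.png

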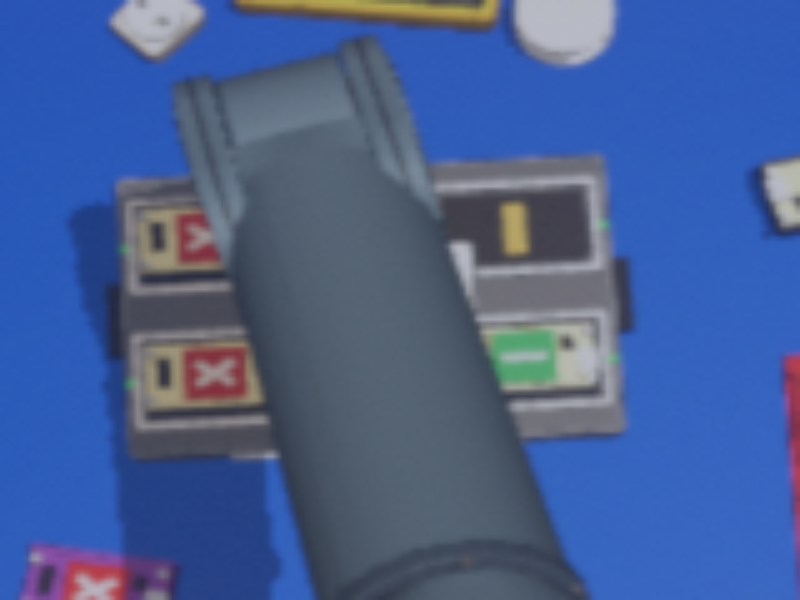

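Call:
{"name": "play_rows", "arguments": {
  "rows": [
    [[1.5,0,30,0,0,0,1],[1.5,0,60,0,0,0,1],[1.5,0,80,0,0,0,1],[1.5,0,95,0,0,0,1],[1.5,0,105,0,0,0,0.6],[1.5,0,110,0,0,0,0.4],[1.5,0,110,0,0,0,0.3],[1.5,0,110,0,0,0,0.25]]
  ]
}}

```text
clock: 2.55
tcp_pos: [0.526, -0.0126, 0.0905]
ee_rot: [2.152, 2.288, 0.0]
wrist_force: [-0.4, -0.2, -0.2]
grip_width: 0.0635
grip_force: 0.0
```

Call:
{"name": "play_rows", "arguments": {
  "rows": [
    [[0,0,0,0,0,0,0.1],[0,0,0,0,0,0,0],[0,0,0,0,0,0,0],[0,0,0,0,0,0,0]]
  ]
}}

```text
clock: 2.88
tcp_pos: [0.526, -0.0121, 0.0904]
ee_rot: [2.151, 2.289, 0.001]
wrist_force: [-0.2, 0.1, 1.1]
grip_width: 0.0368
grip_force: 0.0
```

```bash
python3 go.py 525.5 -11.4 89 3.8
```

```text
shift [ 0.7 -0.4  1.4] turn [ 0.0008  0.0002 -0.0043] t 2.88 tcp [526.  -12.1  90.4] q [ 0.27  0.59 -0.43  1.95  0.38  0.68 -0.33] F [-0.2  0.1  1.1] w 36.8 0.0
```

Fingers close at about 80 mm/s; finish closing, then lift 15 mm.

Call:
{"name": "play_rows", "arguments": {
  "rows": [
    [[0,0,0,0,0,0,0],[0,0,0,0,0,0,0],[0,0,0,0,0,0,0],[0,0,0,0,0,0,0],[0,0,0,0,0,0,0],[0,0,0,0,0,0,0]]
  ]
}}

```text
clock: 3.38
tcp_pos: [0.5262, -0.0119, 0.0901]
ee_rot: [2.151, 2.289, 0.001]
wrist_force: [1.8, 0.5, -0.8]
grip_width: 0.0196
grip_force: 30.0
```

Call:
{"name": "play_rows", "arguments": {
  "rows": [
    [[0,0,-2,0,0,0,0],[0,0,-5,0,0,0,0],[0,0,-8,0,0,0,0],[0,0,-11,0,0,0,0],[0,0,-13,0,0,0,0],[0,0,-14,0,0,0,0],[0,0,-14,0,0,0,0],[0,0,-14,0,0,0,0]]
  ]
}}

```text
clock: 4.05
tcp_pos: [0.5261, -0.0119, 0.1042]
ee_rot: [2.151, 2.289, 0.001]
wrist_force: [4.1, 0.5, -4.3]
grip_width: 0.02
grip_force: 30.0
```

```bash
python3 go.py 525.5 -11.4 104 83.8; python3 -c "
from h import *
s=snap('scene'); cv2.imwrite('pics/c4.png',cv2.resize(s['image'][195:325,290:430],(600,557)))"
```

```text
shift [ 0.6 -0.6  0.2] turn [ 9.0000e-04  6.0000e-04 -1.4006e+00] t 4.05 tcp [526.1 -11.9 104.2] q [ 0.28  0.57 -0.44  1.94  0.36  0.71 -0.31] F [ 4.1  0.5 -4.3] w 20.0 30.0
```

View pics/c4.png

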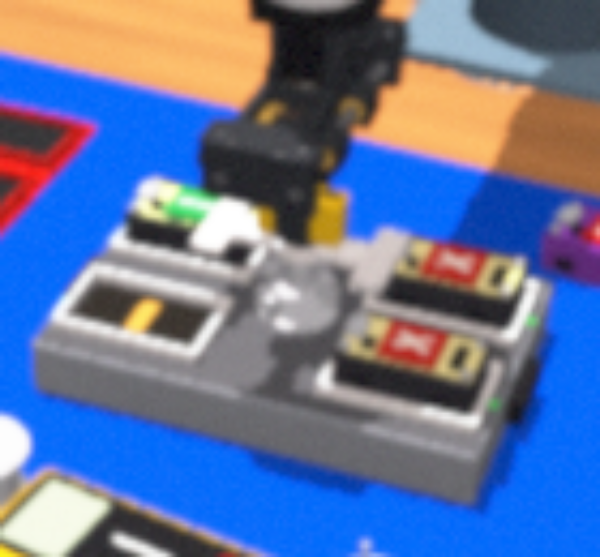

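Call:
{"name": "play_rows", "arguments": {
  "rows": [
    [[0,0,0,0,0,-0.1,0],[0,0,0,0,0,-0.22,0],[0,0,0,0,0,-0.34,0],[0,0,0,0,0,-0.46,0],[0,0,0,0,0,-0.58,0],[0,0,0,0,0,-0.7,0],[0,0,0,0,0,-0.82,0],[0,0,0,0,0,-0.94,0],[0,0,0,0,0,-1.06,0],[0,0,0,0,0,-1.18,0],[0,0,0,0,0,-1.3,0],[0,0,0,0,0,-1.36,0]]
  ]
}}

```text
clock: 5.1
tcp_pos: [0.5262, -0.0121, 0.1042]
ee_rot: [0.224, 3.133, 0.0]
wrist_force: [5.0, 0.3, -3.9]
grip_width: 0.0199
grip_force: 30.0
```

```bash
python3 go.py 526 -12 104 83.8; python3 -c "
from h import *
s=snap('scene'); cv2.imwrite('pics/c5.png',cv2.resize(s['image'][195:325,290:430],(600,557)))"
```

```text
shift [0.2 0.1 0.2] turn [ 0.0002  0.0011 -0.0347] t 5.1 tcp [526.2 -12.1 104.2] q [ 0.52  0.66 -0.77  1.93  0.63  0.81  0.83] F [ 5.   0.3 -3.9] w 19.9 30.0
```

View pics/c5.png

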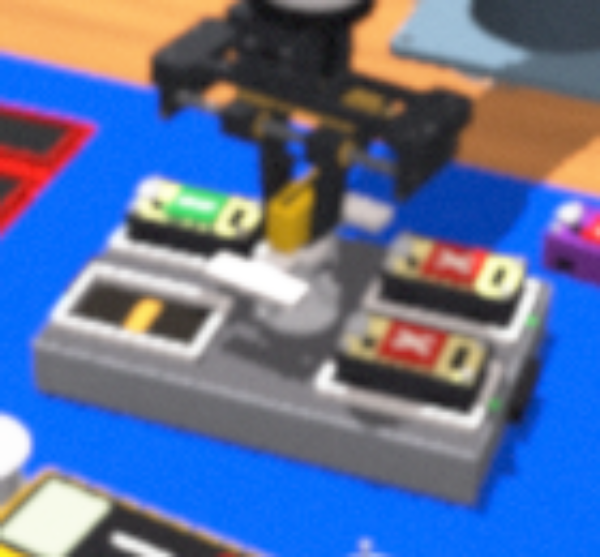

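Call:
{"name": "play_rows", "arguments": {
  "rows": [
    [[0,0,0,0,0,-0.035,0],[0,0,0,0,0,-0.035,0],[0,0,3,0,0,-0.035,0],[0,0,6,0,0,-0.035,0],[0,0,9,0,0,-0.035,0],[0,0,12,0,0,-0.035,0],[0,0,14,0,0,-0.035,0],[0,0,15,0,0,-0.035,0],[0,0,15,0,0,-0.035,0],[0,0,15,0,0,-0.035,0]]
  ]
}}

```text
clock: 5.98
tcp_pos: [0.5264, -0.012, 0.0899]
ee_rot: [0.178, 3.135, -0.001]
wrist_force: [1.7, -0.3, 13.6]
grip_width: 0.0199
grip_force: 30.0
```

```bash
python3 go.py 526 -12 89 83.8
```

```text
shift [ 0.4 -0.1  0.9] turn [-0.0007  0.0014 -0.0055] t 5.98 tcp [526.4 -12.   89.9] q [ 0.51  0.68 -0.76  1.93  0.65  0.79  0.84] F [ 1.7 -0.3 13.6] w 19.9 30.0
```

Call:
{"name": "play_rows", "arguments": {
  "rows": [
    [[0,0,-0.5,0,0,0,0.8],[0,0,-0.5,0,0,0,0.8],[0,0,-0.5,0,0,0,0.8],[0,0,-0.5,0,0,0,0.8],[0,0,-0.5,0,0,0,0.8],[0,0,-20,0,0,0,0.8],[0,0,-50,0,0,0,0.8],[0,0,-70,0,0,0,0.8],[0,0,-70,0,0,0,0.8]]
  ]
}}

```text
clock: 6.73
tcp_pos: [0.5277, -0.0115, 0.1622]
ee_rot: [0.178, 3.131, 0.0]
wrist_force: [0.0, -0.7, 0.2]
grip_width: 0.0703
grip_force: 0.0
```

```bash
python3 go.py 486.8 -102.7 150 3.8
```

```text
shift [ 30.3 -95.2  12. ] turn [0.0039 0.0038 1.3907] t 6.73 tcp [527.7 -11.5 162.2] q [ 0.58  0.58 -0.84  1.89  0.55  0.91  0.93] F [ 0.  -0.7  0.2] w 70.3 0.0
```

Call:
{"name": "play_rows", "arguments": {
  "rows": [
    [[3,-9,0,0,0,0.12,0.8],[6,-18,0,0,0,0.24,0.8],[9,-28,0,0,0,0.36,0.8],[12,-37,0,0,0,0.48,0.8],[15,-46,3,0,0,0.6,0.8],[18,-55,5,0,0,0.72,0.8],[21,-65,7,0,0,0.84,0.8],[24,-75,9,0,0,0.96,0.8],[26,-85,10,0.004,0.004,1.08,0.8],[28,-92,12,0.004,0.004,1.2,0.8],[30,-95,12,0.004,0.004,1.32,0.8],[30.3,-95,12,0.004,0.004,1.39,0.8]]
  ]
}}

```text
clock: 7.73
tcp_pos: [0.4834, -0.104, 0.1459]
ee_rot: [-2.151, -2.283, 0.008]
wrist_force: [-0.2, -0.3, -0.2]
grip_width: 0.0703
grip_force: 0.0
```

```bash
python3 go.py 486.8 -102.7 52 3.8; python3 - <<'E'
from h import *
s=snap('top','t6'); sc=snap('scene'); cv2.imwrite('pics/s6.png',cv2.resize(sc['image'][195:325,290:430],(400,371)))
cv2.imwrite('pics/c6.png',np.hstack([cv2.resize(s['image'][190:310,230:360],(400,371)),cv2.resize(sc['image'][195:325,290:430],(400,371))]))
E
```

```text
shift [ 1.1  4.2 93.9] turn [-0.0076 -0.0002 -0.0069] t 7.73 tcp [ 483.4 -104.   145.9] q [ 0.53  0.46 -0.51  1.99  0.32  0.77 -0.11] F [-0.2 -0.3 -0.2] w 70.3 0.0
```

View pics/c6.png

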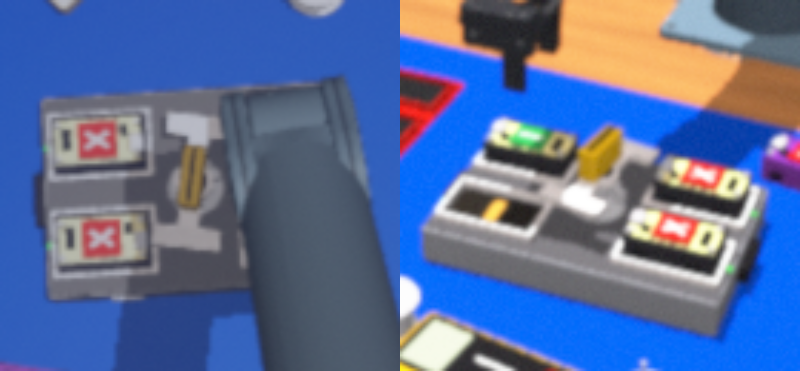

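Call:
{"name": "play_rows", "arguments": {
  "rows": [
    [[1,3.5,20,-0.004,0,-0.005,0.8],[1,3.5,50,-0.004,0,-0.005,0.8],[1,3.5,72,-0.004,0,-0.005,0.8],[1,3.5,85,-0.004,0,-0.005,0.8],[1,3.5,90,-0.004,0,-0.005,0.8],[1,3.5,90,-0.004,0,-0.005,0.8]]
  ]
}}

```text
clock: 8.33
tcp_pos: [0.4867, -0.1012, 0.0556]
ee_rot: [-2.135, -2.3, 0.003]
wrist_force: [-0.3, -0.2, 0.2]
grip_width: 0.0705
grip_force: 0.0
```

```bash
python3 go.py 486.8 -102.7 52 3.8
```

```text
shift [-1.5 -0.   3.6] turn [-0.0039 -0.0015  0.0079] t 8.33 tcp [ 486.7 -101.2   55.6] q [ 0.45  0.62 -0.42  2.03  0.44  0.59 -0.2 ] F [-0.3 -0.2  0.2] w 70.5 0.0
```

Call:
{"name": "play_rows", "arguments": {
  "rows": [
    [[-1.5,0,3.5,-0.004,-0.001,0.008,0.7],[-1.5,0,3.5,-0.004,-0.001,0.008,0.5],[-1.5,0,3.5,-0.004,-0.001,0.008,0.4],[-1.5,0,3.5,-0.004,-0.001,0.008,0.3],[-1.5,0,3.5,-0.004,-0.001,0.008,0.3],[-1.5,0,3.5,-0.004,-0.001,0.008,0.3],[-1.5,0,3.5,-0.004,-0.001,0.008,0.3]]
  ]
}}

```text
clock: 8.92
tcp_pos: [0.4881, -0.1034, 0.054]
ee_rot: [2.147, 2.289, 0.002]
wrist_force: [-1.4, -0.2, 6.2]
grip_width: 0.0496
grip_force: 30.0
```

```bash
python3 go.py 486.8 -102.7 160 3.8
```

```text
shift [   0.7   -0.9 -106. ] turn [ 0.0032  0.0011 -0.0023] t 8.92 tcp [ 488.1 -103.4   54. ] q [ 0.45  0.62 -0.41  2.03  0.44  0.58 -0.21] F [-1.4 -0.2  6.2] w 49.6 30.0
```

Call:
{"name": "play_rows", "arguments": {
  "rows": [
    [[0,0,-15,0.003,0,0,0.3],[0,0,-45,0.003,0,0,0.3],[0,0,-80,0.003,0,0,0.3],[0,0,-110,0.003,0,0,0.3],[0,0,-110,0.003,0,0,0.3]]
  ]
}}

```text
clock: 9.33
tcp_pos: [0.491, -0.1034, 0.1685]
ee_rot: [2.144, 2.286, 0.007]
wrist_force: [0.9, 0.2, -2.9]
grip_width: 0.0495
grip_force: 30.0
```

```bash
python3 go.py 493.4 316.9 120 2.4
```

```text
shift [419.4  28.9  47.5] turn [0.0084 0.0027 0.0222] t 9.33 tcp [ 491.  -103.4  168.5] q [ 0.55  0.43 -0.53  1.97  0.3   0.81 -0.09] F [ 0.9  0.2 -2.9] w 49.5 30.0
```

Call:
{"name": "play_rows", "arguments": {
  "rows": [
    [[30,2,0,0.004,0,0.02,0.3],[70,5,0,0.004,0,0.02,0.3],[110,8,0,0.004,0,0.02,0.3],[150,11,0,0.004,0,0.02,0.3],[190,14,0,0.004,0,0.02,0.3],[230,17,0,0.004,0,0.02,0.3],[270,19,0,0.004,0,0.02,0.3],[310,22,10,0.004,0,0.02,0.3],[350,25,25,0.004,0,0.02,0.3],[390,27,40,0.004,0,0.02,0.3],[415,29,47,0.004,0,0.02,0.3],[419,29,47,0.004,0,0.02,0.3]]
  ]
}}

```text
clock: 10.33
tcp_pos: [0.4863, 0.3231, 0.1138]
ee_rot: [-2.159, -2.272, 0.005]
wrist_force: [0.2, 0.4, -1.3]
grip_width: 0.0496
grip_force: 30.0
```

Call:
{"name": "play_rows", "arguments": {
  "rows": [
    [[0,0,0,0,0,0,0.3],[0,0,0,0,0,0,0.3],[0,0,0,0,0,0,0.3],[0,0,0,0,0,0,0.3]]
  ]
}}

```text
clock: 10.67
tcp_pos: [0.4905, 0.3147, 0.1163]
ee_rot: [-2.174, -2.266, 0.006]
wrist_force: [0.5, 0.0, -1.7]
grip_width: 0.0496
grip_force: 30.0
```

```bash
python3 go.py 493.4 316.9 40 2.4; python3 - <<'E'
from h import *
s=snap('top'); im=s['image'];H,S,V=cv2.split(cv2.cvtColor(im,cv2.COLOR_BGR2HSV))
sc=snap('scene','s7'); cv2.imwrite('pics/c7.png',np.hstack([cv2.resize(im[230:330,140:240],(400,400)),cv2.resize(sc['image'][230:350,430:550],(400,400))]))
E
```

```text
shift [ 2.2  3.3 76.3] turn [-0.0037  0.0018 -0.0005] t 10.67 tcp [490.5 314.7 116.3] q [-0.26  0.64 -0.53  1.78  0.42  0.83 -0.95] F [ 0.5  0.  -1.7] w 49.6 30.0
```

View pics/c7.png

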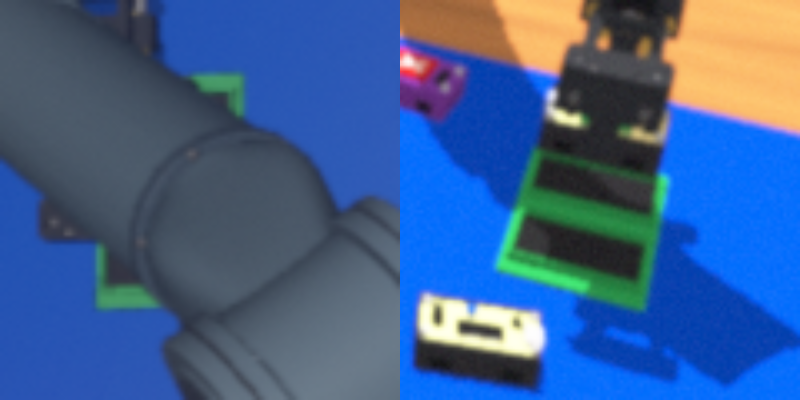

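Call:
{"name": "play_rows", "arguments": {
  "rows": [
    [[1.5,3,25,-0.003,0,0,0.3],[1.5,3,55,-0.003,0,0,0.3],[1.5,3,76,-0.003,0,0,0.3],[1.5,3,76,-0.003,0,0,0.3],[1.5,3,76,-0.003,0,0,0.3],[1.5,3,76,-0.003,0,0,0.3]]
  ]
}}

```text
clock: 11.27
tcp_pos: [0.4932, 0.3188, 0.0416]
ee_rot: [-2.172, -2.269, -0.001]
wrist_force: [-0.3, 0.1, -1.6]
grip_width: 0.0496
grip_force: 30.0
```

```bash
python3 go.py 493.4 316.2 20 2.4
```

```text
shift [-2.6  0.1 21.6] turn [ 0.0004 -0.0006  0.0016] t 11.27 tcp [493.2 318.8  41.6] q [-0.31  0.76 -0.47  1.8   0.5   0.71 -1.01] F [-0.3  0.1 -1.6] w 49.6 30.0
```

Call:
{"name": "play_rows", "arguments": {
  "rows": [
    [[-2,0,5,0,0,0,0.3],[-2,0,10,0,0,0,0.3],[-2,0,15,0,0,0,0.3],[-2,0,19,0,0,0,0.3],[-2,0,21,0,0,0,0.3],[-2,0,21.5,0,0,0,0.3],[-2,0,21.5,0,0,0,0.3],[-2,0,21.5,0,0,0,0.3]]
  ]
}}

```text
clock: 11.93
tcp_pos: [0.4923, 0.3162, 0.02]
ee_rot: [2.171, 2.27, -0.003]
wrist_force: [-4.7, -4.0, 12.7]
grip_width: 0.0501
grip_force: 30.0
```

```bash
python3 go.py 493.4 316.2 20 2.4
```

```text
shift [-0.1  1.1 -0. ] turn [-0.0009  0.0017  0.0023] t 11.93 tcp [492.3 316.2  20. ] q [-0.32  0.79 -0.45  1.8   0.52  0.67 -1.02] F [-4.7 -4.  12.7] w 50.1 30.0
```

Call:
{"name": "play_rows", "arguments": {
  "rows": [
    [[0,0,-0.5,0,0,0,0.5],[0,0,-0.5,0,0,0,0.72],[0,0,-0.5,0,0,0,0.72],[0,0,-0.5,0,0,0,0.72],[0,0,-10,0,0,0,0.72],[0,0,-30,0,0,0,0.72],[0,0,-60,0,0,0,0.72],[0,0,-100,0,0,0,0.72],[0,0,-130,0,0,0,0.72],[0,0,-130,0,0,0,0.8]]
  ]
}}

```text
clock: 12.77
tcp_pos: [0.4955, 0.3193, 0.1555]
ee_rot: [2.171, 2.269, 0.014]
wrist_force: [0.7, 1.1, 0.9]
grip_width: 0.0683
grip_force: 0.0
```

```bash
python3 go.py 567 78.7 130 3.8
```

```text
shift [-243.7   60.7   24.7] turn [ 0.0077 -0.0051 -0.0222] t 12.77 tcp [495.5 319.3 155.5] q [-0.24  0.6  -0.56  1.75  0.39  0.89 -0.92] F [0.7 1.1 0.9] w 68.3 0.0
```

Call:
{"name": "play_rows", "arguments": {
  "rows": [
    [[-30,8,0,0,0,-0.022,0.8],[-70,18,0,0,0,-0.022,0.8],[-110,28,0,0,0,-0.022,0.8],[-150,38,5,0,0,-0.022,0.8],[-190,48,12,0,0,-0.022,0.8],[-225,56,18,0,0,-0.022,0.8],[-241,59,24,0,0,-0.022,0.8],[-241,59,24,0,0,-0.022,0.8],[-241,59,24,0,0,-0.022,0.8],[-241,59,24,0,0,-0.022,0.8],[-241,59,24,0,0,-0.022,0.8],[-241,59,24,0,0,-0.022,0.8]]
  ]
}}

```text
clock: 13.77
tcp_pos: [0.5618, 0.0806, 0.1252]
ee_rot: [-2.143, -2.296, 0.0]
wrist_force: [0.3, -0.6, 0.5]
grip_width: 0.0704
grip_force: 0.0
```

```bash
python3 go.py 567 78.7 54 3.8; python3 - <<'E'
from h import *
s=snap('top','t8');sc=snap('scene','s8')
cv2.imwrite('pics/c8.png',np.hstack([cv2.resize(s['image'][230:330,140:240],(400,400)),cv2.resize(sc['image'][230:350,430:550],(400,400))]))
E
```

```text
shift [-2.2  5.2 71.2] turn [-0.0007 -0.0004  0.0029] t 13.77 tcp [561.8  80.6 125.2] q [ 0.17  0.61 -0.53  1.82  0.4   0.82 -0.49] F [ 0.3 -0.6  0.5] w 70.4 0.0
```

View pics/c8.png

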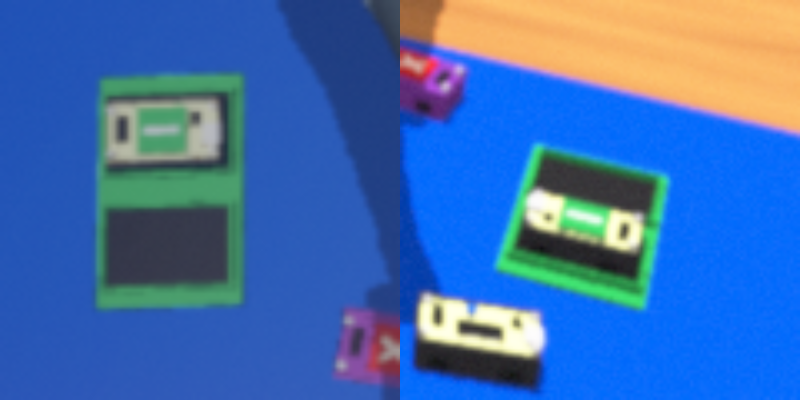

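Call:
{"name": "play_rows", "arguments": {
  "rows": [
    [[-2,5,10,0,0,0.003,0.8],[-2,5,35,0,0,0.003,0.8],[-2,5,55,0,0,0.003,0.8],[-2,5,67,0,0,0.003,0.8],[-2,5,70,0,0,0.003,0.8],[-2,5,70,0,0,0.003,0.8],[-2,5,70,0,0,0.003,0.8]]
  ]
}}

```text
clock: 14.45
tcp_pos: [0.5676, 0.0769, 0.0553]
ee_rot: [-2.15, -2.29, 0.001]
wrist_force: [-0.7, 0.2, 0.6]
grip_width: 0.0707
grip_force: 0.0
```

```bash
python3 go.py 567 78.7 54 3.8;python3 - <<'E'
from h import *
s=dict(image=cv2.imread('pics/t8.png')); t=snap('top'); s.update({k:t[k] for k in('camera_matrix','rvec','tvec')})
big=cv2.resize(s['image'][240:290,160:210],None,fx=4,fy=4,interpolation=cv2.INTER_CUBIC)
H,S,V=cv2.split(cv2.cvtColor(big,cv2.COLOR_BGR2HSV))
m=((S<110)&(V>130)).astype(np.uint8)*255
m=cv2.morphologyEx(m,cv2.MORPH_CLOSE,np.ones((60,60),np.uint8))
c=max(cv2.findContours(m,0,1)[0],key=cv2.contourArea)
r=cv2.minAreaRect((1000*ray(s,(c.reshape(-1,2)+.5)/4-.5+[160,240],.038)).astype(np.float32)); print(r)
E
```

```text
shift [ 1.9 -0.5  1.3] turn [-0.0004  0.0003 -0.0032] t 14.45 tcp [567.6  76.9  55.3] q [ 0.13  0.72 -0.47  1.83  0.47  0.71 -0.54] F [-0.7  0.2  0.6] w 70.7 0.0
((489.7310791015625, 325.49676513671875), (43.84647750854492, 102.74156188964844), 2.2261195182800293)
```

Call:
{"name": "play_rows", "arguments": {
  "rows": [
    [[1.5,0,1,0,0,-0.003,0.7],[1.5,0,1,0,0,-0.003,0.5],[1.5,0,1,0,0,-0.003,0.4],[1.5,0,1,0,0,-0.003,0.3],[1.5,0,1,0,0,-0.003,0.3],[1.5,0,1,0,0,-0.003,0.3],[1.5,0,1,0,0,-0.003,0.3]]
  ]
}}

```text
clock: 15.08
tcp_pos: [0.5672, 0.0782, 0.0542]
ee_rot: [2.147, 2.294, -0.001]
wrist_force: [-1.0, -0.1, 5.3]
grip_width: 0.0493
grip_force: 30.0
```

```bash
python3 go.py 567 78.7 170 3.8;python3 - <<'E'
from h import *
t=snap('top'); print(ray(t,[[181.9,263.0]],.038))
b=t['image'][240:300,160:206]; b=cv2.resize(b,None,fx=4,fy=4,interpolation=cv2.INTER_CUBIC);H,S,V=cv2.split(cv2.cvtColor(b,cv2.COLOR_BGR2HSV))
m=((H>50)&(H<80)&(S>100)).astype(np.uint8)*255
for c in cv2.findContours(m,cv2.RETR_LIST,1)[0]:
  if cv2.contourArea(c)>500: print(cv2.contourArea(c),cv2.minAreaRect((1000*ray(t,(c.reshape(-1,2)+.5)/4-.5+[160,240],.038)).astype(np.float32)))
E
```

```text
shift [   0.5   -0.3 -115.8] turn [-0.0006  0.0005 -0.0002] t 15.08 tcp [567.2  78.2  54.2] q [ 0.13  0.72 -0.47  1.83  0.47  0.7  -0.54] F [-1.  -0.1  5.3] w 49.3 30.0
[[0.4889419  0.31178804]]
595.0 ((482.2106628417969, 316.9183044433594), (12.710600852966309, 31.714569091796875), 5.795255184173584)
575.5 ((500.6438293457031, 317.4916687011719), (12.460665702819824, 32.27912139892578), 0.1612924188375473)
9616.5 ((489.9371643066406, 314.1807861328125), (57.86130905151367, 93.1205062866211), 2.4288859367370605)
19099.0 ((456.3584289550781, 308.9096984863281), (148.54554748535156, 101.70149993896484), 2.0319619178771973)
```

Call:
{"name": "play_rows", "arguments": {
  "rows": [
    [[0,0,-15,0,0,0,0.3],[0,0,-45,0,0,0,0.3],[0,0,-80,0,0,0,0.3],[0,0,-116,0,0,0,0.3],[0,0,-116,0,0,0,0.3],[0,0,-116,0,0,0,0.3],[0,0,-116,0,0,0,0.3]]
  ]
}}

```text
clock: 15.72
tcp_pos: [0.5664, 0.0776, 0.1688]
ee_rot: [-2.147, -2.293, 0.004]
wrist_force: [-1.6, 0.5, -2.4]
grip_width: 0.0496
grip_force: 30.0
```

```bash
python3 go.py 454.9 -310.9 120 2.9
```

```text
shift [-380.3 -136.6   49.6] turn [-0.0026  0.0011  0.0151] t 15.72 tcp [566.4  77.6 168.8] q [ 0.2   0.55 -0.55  1.78  0.36  0.91 -0.45] F [-1.6  0.5 -2.4] w 49.6 30.0
```

Call:
{"name": "play_rows", "arguments": {
  "rows": [
    [[-30,-11,0,0,0,0.015,0.3],[-68,-24,0,0,0,0.015,0.3],[-106,-38,0,0,0,0.015,0.3],[-144,-52,0,0,0,0.015,0.3],[-182,-66,0,0,0,0.015,0.3],[-220,-79,0,0,0,0.015,0.3],[-258,-93,0,0,0,0.015,0.3],[-296,-106,10,0,0,0.015,0.3],[-334,-120,25,0,0,0.015,0.3],[-365,-132,40,0,0,0.015,0.3],[-380,-136.5,49,0,0,0.015,0.3],[-380,-136.5,49,0,0,0.015,0.3]]
  ]
}}

```text
clock: 16.72
tcp_pos: [0.4513, -0.3138, 0.1171]
ee_rot: [-2.168, -2.265, 0.007]
wrist_force: [-0.9, 0.5, -1.6]
grip_width: 0.0498
grip_force: 30.0
```

Call:
{"name": "play_rows", "arguments": {
  "rows": [
    [[0,0,0,0,0,0,0.3],[0,0,0,0,0,0,0.3],[0,0,0,0,0,0,0.3],[0,0,0,0,0,0,0.3],[0,0,0,0,0,0,0.3],[0,0,0,0,0,0,0.3]]
  ]
}}

```text
clock: 17.22
tcp_pos: [0.4564, -0.3095, 0.1215]
ee_rot: [2.163, 2.279, -0.002]
wrist_force: [-0.0, -0.9, -2.5]
grip_width: 0.0494
grip_force: 30.0
```

```bash
python3 go.py 454.9 -310.9 40 2.9
```

```text
shift [-1.3 -1.5 81.5] turn [-0.0008  0.0008  0.0017] t 17.22 tcp [ 456.4 -309.5  121.5] q [ 0.87  0.58 -0.47  1.87  0.36  0.78  0.26] F [-0.  -0.9 -2.5] w 49.4 30.0
```

Call:
{"name": "play_rows", "arguments": {
  "rows": [
    [[-1,-1.5,25,0,0,0,0.3],[-1,-1.5,55,0,0,0,0.3],[-1,-1.5,78,0,0,0,0.3],[-1,-1.5,80,0,0,0,0.3],[-1,-1.5,80,0,0,0,0.3],[-1,-1.5,80,0,0,0,0.3],[-1,-1.5,80,0,0,0,0.3],[-1,-1.5,80,0,0,0,0.3]]
  ]
}}

```text
clock: 17.88
tcp_pos: [0.4554, -0.3118, 0.0427]
ee_rot: [2.163, 2.276, -0.001]
wrist_force: [-0.6, -0.2, -1.6]
grip_width: 0.0499
grip_force: 30.0
```

```bash
python3 go.py 454.9 -310.9 20 2.9
```

```text
shift [ 1.  -0.5 22.7] turn [0.001  0.0021 0.0004] t 17.88 tcp [ 455.4 -311.8   42.7] q [ 0.82  0.7  -0.4   1.89  0.44  0.63  0.2 ] F [-0.6 -0.2 -1.6] w 49.9 30.0
```

Call:
{"name": "play_rows", "arguments": {
  "rows": [
    [[0.5,0,5,0,0,0,0.3],[0.5,0,11,0,0,0,0.3],[0.5,0,16,0,0,0,0.3],[0.5,0,20,0,0,0,0.3],[0.5,0,22,0,0,0,0.3],[0.5,0,22.5,0,0,0,0.3],[0.5,0,22.5,0,0,0,0.3],[0.5,0,22.5,0,0,0,0.3]]
  ]
}}

```text
clock: 18.55
tcp_pos: [0.4539, -0.3106, 0.02]
ee_rot: [-2.163, -2.277, 0.004]
wrist_force: [-6.5, 3.2, 22.3]
grip_width: 0.0502
grip_force: 30.0
```

Call:
{"name": "play_rows", "arguments": {
  "rows": [
    [[0,0,-0.5,0,0,0,0.5],[0,0,-0.5,0,0,0,0.72],[0,0,-0.5,0,0,0,0.72],[0,0,-0.5,0,0,0,0.72],[0,0,-10,0,0,0,0.72],[0,0,-30,0,0,0,0.72],[0,0,-60,0,0,0,0.72],[0,0,-100,0,0,0,0.72],[0,0,-130,0,0,0,0.72],[0,0,-130,0,0,0,0.8],[0,0,-130,0,0,0,0.8]]
  ]
}}

```text
clock: 19.47
tcp_pos: [0.4556, -0.3114, 0.1507]
ee_rot: [2.162, 2.274, -0.001]
wrist_force: [-0.7, 0.4, 0.1]
grip_width: 0.0701
grip_force: 0.0
```

```bash
python3 go.py 475.4 73.1 140 3.8; python3 - <<'E'
from h import *
s=snap('top','t9');sc=snap('scene','s9')
cv2.imwrite('pics/c9.png',np.hstack([cv2.resize(s['image'][240:340,340:440],(400,400)),cv2.resize(sc['image'][190:310,220:340],(400,400))]))
E
```

```text
shift [383.1  39.3   9.6] turn [ 0.0019  0.0032 -0.0155] t 19.47 tcp [ 455.6 -311.4  150.7] q [ 0.89  0.53 -0.49  1.85  0.33  0.83  0.28] F [-0.7  0.4  0.1] w 70.1 0.0
```

View pics/c9.png

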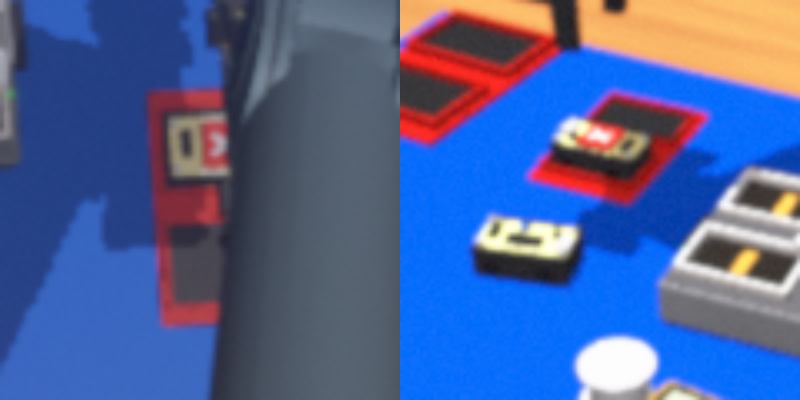

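Call:
{"name": "play_rows", "arguments": {
  "rows": [
    [[30,3,0,0,0,-0.015,0.8],[70,7,0,0,0,-0.015,0.8],[110,11,0,0,0,-0.015,0.8],[150,15,0,0,0,-0.015,0.8],[190,19,0,0,0,-0.015,0.8],[230,24,0,0,0,-0.015,0.8],[270,28,0,0,0,-0.015,0.8],[310,32,0,0,0,-0.015,0.8],[345,36,5,0,0,-0.015,0.8],[370,38,10,0,0,-0.015,0.8],[383,39,10,0,0,-0.015,0.8],[383,39,10,0,0,-0.015,0.8]]
  ]
}}

```text
clock: 20.57
tcp_pos: [0.4725, 0.0776, 0.1371]
ee_rot: [-2.138, -2.297, 0.003]
wrist_force: [0.6, -0.3, 0.2]
grip_width: 0.0708
grip_force: 0.0
```

Call:
{"name": "play_rows", "arguments": {
  "rows": [
    [[0,0,20,0,0,0,0.8],[0,0,45,0,0,0,0.8],[0,0,50,0,0,0,0.8],[0,0,50,0,0,0,0.8],[0,0,50,0,0,0,0.8],[0,0,50,0,0,0,0.8],[0,0,50,0,0,0,0.8]]
  ]
}}

```text
clock: 21.15
tcp_pos: [0.4745, 0.0736, 0.0893]
ee_rot: [2.147, 2.293, -0.0]
wrist_force: [0.2, -0.2, 0.2]
grip_width: 0.0705
grip_force: 0.0
```

```bash
python3 go.py 475.4 73.1 54 3.8
```

```text
shift [-0.6  0.8 35.3] turn [ 0.0004  0.0005 -0.0008] t 21.15 tcp [474.5  73.6  89.3] q [ 0.17  0.55 -0.52  2.06  0.45  0.64 -0.58] F [ 0.2 -0.2  0.2] w 70.5 0.0
```

Call:
{"name": "play_rows", "arguments": {
  "rows": [
    [[-0.5,0.5,12,0,0,0,0.8],[-0.5,0.5,24,0,0,0,0.8],[-0.5,0.5,32,0,0,0,0.8],[-0.5,0.5,35,0,0,0,0.8],[-0.5,0.5,35,0,0,0,0.6],[-0.5,0.5,35,0,0,0,0.4],[-0.5,0.5,35,0,0,0,0.3],[-0.5,0.5,35,0,0,0,0.3],[-0.5,0.5,35,0,0,0,0.3],[-0.5,0.5,35,0,0,0,0.3],[-0.5,0.5,35,0,0,0,0.3]]
  ]
}}

```text
clock: 22.07
tcp_pos: [0.4744, 0.0733, 0.0536]
ee_rot: [-2.147, -2.293, 0.001]
wrist_force: [-0.3, -0.3, 0.7]
grip_width: 0.05
grip_force: 30.0
```

Call:
{"name": "play_rows", "arguments": {
  "rows": [
    [[0,0,-15,0,0,0,0.3],[0,0,-45,0,0,0,0.3],[0,0,-80,0,0,0,0.3],[0,0,-116,0,0,0,0.3],[0,0,-116,0,0,0,0.3],[0,0,-116,0,0,0,0.3],[0,0,-116,0,0,0,0.3],[0,0,-116,0,0,0,0.3]]
  ]
}}

```text
clock: 22.73
tcp_pos: [0.4734, 0.073, 0.1681]
ee_rot: [-2.146, -2.292, 0.005]
wrist_force: [0.2, 0.3, -1.6]
grip_width: 0.0495
grip_force: 30.0
```

```bash
python3 go.py 371.0 -314.8 120 2.9
```

```text
shift [-380.1 -127.5   48.9] turn [-0.0037  0.0009  0.0153] t 22.73 tcp [473.4  73.  168.1] q [ 0.25  0.42 -0.61  2.01  0.33  0.81 -0.48] F [ 0.2  0.3 -1.6] w 49.5 30.0
```

Call:
{"name": "play_rows", "arguments": {
  "rows": [
    [[-30,-10,0,0,0,0.015,0.3],[-68,-23,0,0,0,0.015,0.3],[-106,-36,0,0,0,0.015,0.3],[-144,-48,0,0,0,0.015,0.3],[-182,-61,0,0,0,0.015,0.3],[-220,-74,0,0,0,0.015,0.3],[-258,-87,0,0,0,0.015,0.3],[-296,-99,10,0,0,0.015,0.3],[-334,-112,25,0,0,0.015,0.3],[-365,-122,40,0,0,0.015,0.3],[-380,-127.5,49,0,0,0.015,0.3],[-380,-127.5,49,0,0,0.015,0.3]]
  ]
}}

```text
clock: 23.73
tcp_pos: [0.3687, -0.3168, 0.1176]
ee_rot: [-2.167, -2.267, 0.005]
wrist_force: [0.1, -0.1, -1.0]
grip_width: 0.0498
grip_force: 30.0
```

Call:
{"name": "play_rows", "arguments": {
  "rows": [
    [[0,0,0,0,0,0,0.3],[0,0,0,0,0,0,0.3],[0,0,0,0,0,0,0.3],[0,0,0,0,0,0,0.3],[0,0,0,0,0,0,0.3],[0,0,0,0,0,0,0.3]]
  ]
}}

```text
clock: 24.23
tcp_pos: [0.3727, -0.3137, 0.1211]
ee_rot: [2.163, 2.279, -0.002]
wrist_force: [0.1, -0.1, -2.8]
grip_width: 0.0496
grip_force: 30.0
```

```bash
python3 go.py 371.0 -314.8 45 2.9
```

```text
shift [-0.9 -1.7 76.1] turn [-0.0008  0.0009  0.0016] t 24.23 tcp [ 372.7 -313.7  121.1] q [ 0.97  0.48 -0.45  2.03  0.32  0.7   0.37] F [ 0.1 -0.1 -2.8] w 49.6 30.0
```

Call:
{"name": "play_rows", "arguments": {
  "rows": [
    [[-1,-1.5,25,0,0,0,0.3],[-1,-1.5,55,0,0,0,0.3],[-1,-1.5,75,0,0,0,0.3],[-1,-1.5,76,0,0,0,0.3],[-1,-1.5,76,0,0,0,0.3],[-1,-1.5,76,0,0,0,0.3],[-1,-1.5,76,0,0,0,0.3],[-1,-1.5,76,0,0,0,0.3]]
  ]
}}

```text
clock: 24.9
tcp_pos: [0.3715, -0.316, 0.046]
ee_rot: [2.163, 2.276, -0.002]
wrist_force: [0.2, 0.2, -0.7]
grip_width: 0.0497
grip_force: 30.0
```

```bash
python3 go.py 371.0 -314.8 20 2.9
```

```text
shift [ 1.3 -0.4 26. ] turn [0.0005 0.0022 0.0002] t 24.9 tcp [ 371.5 -316.    46. ] q [ 0.91  0.61 -0.37  2.06  0.42  0.54  0.28] F [ 0.2  0.2 -0.7] w 49.7 30.0
```

Call:
{"name": "play_rows", "arguments": {
  "rows": [
    [[1,0,7,0,0,0,0.3],[1,0,13,0,0,0,0.3],[1,0,19,0,0,0,0.3],[1,0,23,0,0,0,0.3],[1,0,25,0,0,0,0.3],[1,0,26,0,0,0,0.3],[1,0,26,0,0,0,0.3],[1,0,26,0,0,0,0.3]]
  ]
}}

```text
clock: 25.57
tcp_pos: [0.3701, -0.314, 0.0195]
ee_rot: [-2.163, -2.277, 0.004]
wrist_force: [-5.4, 3.7, 18.3]
grip_width: 0.0497
grip_force: 30.0
```

Call:
{"name": "play_rows", "arguments": {
  "rows": [
    [[0,0,-0.5,0,0,0,0.5],[0,0,-0.5,0,0,0,0.7],[0,0,-0.5,0,0,0,0.7],[0,0,-0.5,0,0,0,0.7],[0,0,-10,0,0,0,0.7],[0,0,-30,0,0,0,0.7],[0,0,-60,0,0,0,0.7],[0,0,-100,0,0,0,0.7],[0,0,-130,0,0,0,0.7],[0,0,-130,0,0,0,0.8],[0,0,-130,0,0,0,0.8]]
  ]
}}

```text
clock: 26.48
tcp_pos: [0.3716, -0.3152, 0.1507]
ee_rot: [2.162, 2.274, -0.002]
wrist_force: [-0.1, 0.3, 0.0]
grip_width: 0.0704
grip_force: 0.0
```

```bash
cat > fresh.py <<'E'
from h import *
s=snap('top'); im=s['image']; f=4
big=cv2.resize(im,None,fx=f,fy=f,interpolation=cv2.INTER_CUBIC)
H,S,V=cv2.split(cv2.cvtColor(big,cv2.COLOR_BGR2HSV))
m=((S<140)&(V>110)&(H<60)).astype(np.uint8)*255
m=cv2.morphologyEx(m,cv2.MORPH_CLOSE,np.ones((15,15),np.uint8))
for c in cv2.findContours(m,0,cv2.CHAIN_APPROX_NONE)[0]:
    r=cv2.minAreaRect((1000*ray(s,(c.reshape(-1,2)+.5)/f-.5,.032)).astype(np.float32))
    a=sorted(r[1])
    if 30<a[0]<62 and 70<a[1]<100: print(up:=c.reshape(-1,2).mean(0)//f,np.round(r[0],1),np.round(r[1],1),round(r[2],2))
E
python3 go.py 612 -287 120 14; python3 fresh.py
```

```text
shift [ 16.2 241.4  31. ] turn [ 0.0012  0.0037 -0.1938] t 26.48 tcp [ 371.6 -315.2  150.7] q [ 1.01  0.43 -0.49  2.01  0.29  0.76  0.4 ] F [-0.1  0.3  0. ] w 70.4 0.0
[180. 262.] [492.2 318.3] [44.6 81. ] 2.47
[387. 222.] [ 611.9 -285.4] [43.2 78.5] 13.88
[198. 215.] [633.7 272. ] [44.1 80.8] 12.62
```

Call:
{"name": "play_rows", "arguments": {
  "rows": [
    [[2,30,0,0,0,-0.1,0.8],[4,70,0,0,0,-0.19,0.8],[7,110,0,0,0,-0.19,0.8],[10,150,10,0,0,-0.192,0.8],[12,190,20,0,0,-0.192,0.8],[15,225,30,0,0,-0.192,0.8],[16,241,31,0,0,-0.192,0.8],[16,241,50,0,0,-0.192,0.8],[16,241,75,0,0,-0.192,0.8],[16,241,75,0,0,-0.192,0.8],[16,241,75,0,0,-0.192,0.8],[16,241,75,0,0,-0.192,0.8]]
  ]
}}

```text
clock: 27.53
tcp_pos: [0.6103, -0.286, 0.0734]
ee_rot: [-1.935, -2.473, 0.002]
wrist_force: [0.9, 0.8, -0.7]
grip_width: 0.0703
grip_force: 0.0
```

```bash
python3 go.py 612.5 -286 14 13.9; python3 fresh.py
```

```text
shift [-0.6  2.3 59.4] turn [-0.0019 -0.0003  0.0004] t 27.53 tcp [ 610.3 -286.    73.4] q [ 0.67  0.82 -0.45  1.54  0.43  0.88  0.3 ] F [ 0.9  0.8 -0.7] w 70.3 0.0
[180. 262.] [492.1 318.3] [44.7 81. ] 2.57
[198. 215.] [633.6 272. ] [43.9 80.7] 12.39
```

Call:
{"name": "play_rows", "arguments": {
  "rows": [
    [[-0.5,2,20,0,0,0,0.8],[-0.5,2,40,0,0,0,0.8],[-0.5,2,55,0,0,0,0.8],[-0.5,2,59,0,0,0,0.8],[-0.5,2,59,0,0,0,0.8],[-0.5,2,59,0,0,0,0.6],[-0.5,2,59,0,0,0,0.4],[-0.5,2,59,0,0,0,0.3],[-0.5,2,59,0,0,0,0.3],[-0.5,2,59,0,0,0,0.3],[-0.5,2,59,0,0,0,0.3],[-0.5,2,59,0,0,0,0.3]]
  ]
}}

```text
clock: 28.58
tcp_pos: [0.6131, -0.2865, 0.0156]
ee_rot: [1.935, 2.474, -0.002]
wrist_force: [-1.2, -0.2, 5.5]
grip_width: 0.0497
grip_force: 30.0
```

```bash
python3 go.py 612.5 -286 160 13.9
```

```text
shift [   0.4   -0.6 -144.4] turn [-0.0004  0.0014  0.0003] t 28.58 tcp [ 613.1 -286.5   15.6] q [ 0.64  0.9  -0.42  1.55  0.47  0.8   0.28] F [-1.2 -0.2  5.5] w 49.7 30.0
```

Call:
{"name": "play_rows", "arguments": {
  "rows": [
    [[0,0,-15,0,0,0,0.3],[0,0,-45,0,0,0,0.3],[0,0,-80,0,0,0,0.3],[0,0,-105,0,0,0,0.3],[0,0,-105,0,0,0,0.3],[0,0,-105,0,0,0,0.3],[0,0,-105,0,0,0,0.3]]
  ]
}}

```text
clock: 29.17
tcp_pos: [0.6118, -0.2859, 0.1188]
ee_rot: [-1.935, -2.473, 0.003]
wrist_force: [0.0, -0.8, -1.1]
grip_width: 0.0498
grip_force: 30.0
```

```bash
python3 go.py 577.8 -97.2 115 3.8
```

```text
shift [191.4  12.4   3.9] turn [-2.600e-03 -1.000e-04  1.767e-01] t 29.17 tcp [ 611.8 -285.9  118.8] q [ 0.68  0.76 -0.48  1.52  0.4   0.95  0.32] F [ 0.  -0.8 -1.1] w 49.8 30.0
```

Call:
{"name": "play_rows", "arguments": {
  "rows": [
    [[25,2,0,0,0,0.08,0.3],[60,4,0,0,0,0.177,0.3],[95,6,0,0,0,0.177,0.3],[130,8,0,0,0,0.177,0.3],[165,11,0,0,0,0.177,0.3],[185,12,2,0,0,0.177,0.3],[191.5,12.5,4,-0.002,0,0.177,0.3],[191.5,12.5,4,-0.002,0,0.177,0.3],[191.5,12.5,20,-0.002,0,0.177,0.3],[191.5,12.5,35,-0.002,0,0.177,0.3],[191.5,12.5,38,-0.002,0,0.177,0.3],[191.5,12.5,38,-0.002,0,0.177,0.3]]
  ]
}}

```text
clock: 30.17
tcp_pos: [0.5775, -0.0992, 0.0797]
ee_rot: [-2.149, -2.29, 0.004]
wrist_force: [-1.4, -0.3, -1.5]
grip_width: 0.0496
grip_force: 30.0
```

Call:
{"name": "play_rows", "arguments": {
  "rows": [
    [[0,0,0,0,0,0,0.3],[0,0,0,0,0,0,0.3],[0,0,0,0,0,0,0.3],[0,0,0,0,0,0,0.3],[0,0,0,0,0,0,0.3],[0,0,0,0,0,0,0.3]]
  ]
}}

```text
clock: 30.67
tcp_pos: [0.5788, -0.0972, 0.0817]
ee_rot: [2.146, 2.293, 0.001]
wrist_force: [0.6, 0.5, -1.1]
grip_width: 0.0497
grip_force: 30.0
```

```bash
python3 go.py 577.8 -97.2 72 3.8; python3 fresh.py
```

```text
shift [ 0.1 -1.   9.7] turn [ 0.0012  0.0005 -0.0003] t 30.67 tcp [578.8 -97.2  81.7] q [ 0.41  0.68 -0.43  1.79  0.4   0.75 -0.17] F [ 0.6  0.5 -1.1] w 49.7 30.0
[399. 304.] [ 370.9 -314. ] [44.6 81.5] 2.97
[396. 276.] [ 454.6 -308.3] [43.6 80.7] 2.79
[180. 262.] [492.1 318.3] [44.6 81. ] 2.57
[198. 215.] [633.7 272. ] [43.9 80.7] 12.49
```

Call:
{"name": "play_rows", "arguments": {
  "rows": [
    [[0,-1,6,0,0,0,0.3],[0,-1,12,0,0,0,0.3],[0,-1,16,0,0,0,0.3],[0,-1,16,0,0,0,0.3],[0,-1,19,0,0,0,0.3],[0,-1,22,0,0,0,0.3],[0,-1,24,0,0,0,0.3],[0,-1,26,0,0,0,0.3],[0,-1,26,0,0,0,0.3],[0,-1,26,0,0,0,0.3]]
  ]
}}

```text
clock: 31.55
tcp_pos: [0.5778, -0.0972, 0.0556]
ee_rot: [2.146, 2.293, 0.001]
wrist_force: [0.1, 0.2, 1.3]
grip_width: 0.0495
grip_force: 30.0
```

```bash
python3 go.py 577.8 -97.2 55.6 3.8
```

```text
shift [ 0.  0. -0.] turn [ 0.001   0.0004 -0.0003] t 31.55 tcp [577.8 -97.2  55.6] q [ 0.39  0.72 -0.41  1.8   0.42  0.71 -0.19] F [0.1 0.2 1.3] w 49.5 30.0
```

Call:
{"name": "play_rows", "arguments": {
  "rows": [
    [[0,0,-0.5,0,0,0,0.5],[0,0,-0.5,0,0,0,0.72],[0,0,-0.5,0,0,0,0.72],[0,0,-0.5,0,0,0,0.72],[0,0,-10,0,0,0,0.72],[0,0,-30,0,0,0,0.72],[0,0,-60,0,0,0,0.72],[0,0,-95,0,0,0,0.72],[0,0,-95,0,0,0,0.72],[0,0,-95,0,0,0,0.8],[0,0,-95,0,0,0,0.8]]
  ]
}}

```text
clock: 32.47
tcp_pos: [0.5774, -0.0974, 0.1505]
ee_rot: [2.146, 2.293, 0.0]
wrist_force: [-0.3, -0.4, -0.0]
grip_width: 0.0707
grip_force: 0.0
```

```bash
python3 go.py 634.3 271.4 80 12.5
```

```text
shift [364.3  80.9  70.4] turn [ 0.0009  0.0008 -0.1523] t 32.47 tcp [577.4 -97.4 150.5] q [ 0.44  0.58 -0.48  1.76  0.34  0.88 -0.12] F [-0.3 -0.4 -0. ] w 70.7 0.0
```

Call:
{"name": "play_rows", "arguments": {
  "rows": [
    [[30,7,0,0,0,-0.03,0.8],[65,14,0,0,0,-0.06,0.8],[102,23,0,0,0,-0.09,0.8],[140,31,0,0,0,-0.12,0.8],[178,40,0,0,0,-0.15,0.8],[216,48,0,0,0,-0.152,0.8],[254,56,10,0,0,-0.152,0.8],[292,65,25,0,0,-0.152,0.8],[328,73,45,0,0,-0.152,0.8],[355,79,60,0,0,-0.152,0.8],[364,81,70,0,0,-0.152,0.8],[364,81,70,0,0,-0.152,0.8]]
  ]
}}

```text
clock: 33.47
tcp_pos: [0.6312, 0.2741, 0.0764]
ee_rot: [-1.958, -2.452, 0.006]
wrist_force: [-0.9, -0.4, 0.5]
grip_width: 0.0706
grip_force: 0.0
```

Call:
{"name": "play_rows", "arguments": {
  "rows": [
    [[0,0,0,0,0,0,0.8],[0,0,0,0,0,0,0.8],[0,0,0,0,0,0,0.8],[0,0,0,0,0,0,0.8],[0,0,0,0,0,0,0.8],[0,0,0,0,0,0,0.8]]
  ]
}}

```text
clock: 33.97
tcp_pos: [0.6349, 0.2705, 0.0809]
ee_rot: [1.967, 2.448, 0.001]
wrist_force: [-0.0, -0.6, 0.3]
grip_width: 0.0706
grip_force: 0.0
```

```bash
python3 go.py 634.3 271.4 15 12.5; python3 fresh.py; python3 - <<'E'
from h import *
s=snap('top','t10');sc=snap('scene','s10')
cv2.imwrite('pics/c10.png',np.hstack([cv2.resize(s['image'][190:310,230:360],(400,370)),cv2.resize(sc['image'][215:365,370:520],(370,370))]))
E
```

```text
shift [ 1.  -0.5 65.9] turn [ 0.0015  0.0006 -0.0012] t 33.97 tcp [634.9 270.5  80.9] q [-0.17  0.84 -0.48  1.5   0.44  0.92 -0.56] F [-0.  -0.6  0.3] w 70.6 0.0
[398. 305.] [ 370.6 -314.2] [43.8 80.5] 2.67
[396. 276.] [ 454.7 -308.3] [43.  79.6] 3.04
[180. 262.] [492.  318.6] [44.8 80.3] 2.68
[323. 231.] [584.9 -96.9] [45.1 83.5] 4.42
```

View pics/c10.png

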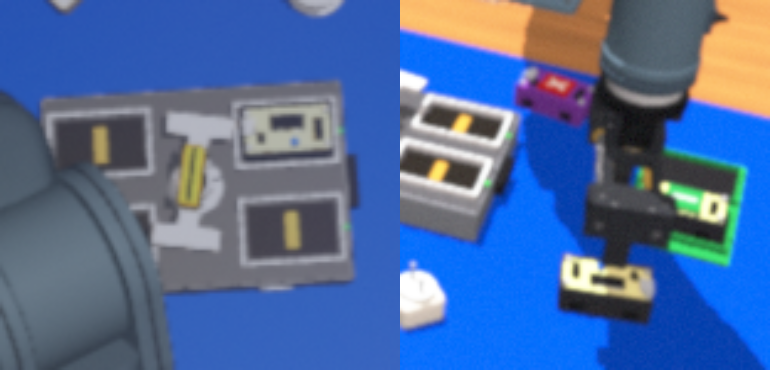

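Call:
{"name": "play_rows", "arguments": {
  "rows": [
    [[1,-0.5,20,0,0,0,0.8],[1,-0.5,45,0,0,0,0.8],[1,-0.5,60,0,0,0,0.8],[1,-0.5,66,0,0,0,0.8],[1,-0.5,66,0,0,0,0.8],[1,-0.5,66,0,0,0,0.6],[1,-0.5,66,0,0,0,0.4],[1,-0.5,66,0,0,0,0.3],[1,-0.5,66,0,0,0,0.3],[1,-0.5,66,0,0,0,0.3],[1,-0.5,66,0,0,0,0.3],[1,-0.5,66,0,0,0,0.3]]
  ]
}}

```text
clock: 35.12
tcp_pos: [0.6347, 0.2726, 0.0156]
ee_rot: [1.966, 2.448, 0.003]
wrist_force: [-0.8, -0.3, 6.6]
grip_width: 0.0495
grip_force: 30.0
```

```bash
python3 go.py 634.3 271.4 120 12.5
```

```text
shift [  -1.1   -0.4 -104.4] turn [ 0.0027  0.0001 -0.0002] t 35.12 tcp [634.7 272.6  15.6] q [-0.19  0.92 -0.44  1.5   0.49  0.82 -0.59] F [-0.8 -0.3  6.6] w 49.5 30.0
```

Call:
{"name": "play_rows", "arguments": {
  "rows": [
    [[0,0,-15,0,0,0,0.3],[0,0,-45,0,0,0,0.3],[0,0,-80,0,0,0,0.3],[0,0,-105,0,0,0,0.3],[0,0,-105,0,0,0,0.3],[0,0,-105,0,0,0,0.3],[0,0,-105,0,0,0,0.3]]
  ]
}}

```text
clock: 35.7
tcp_pos: [0.633, 0.2714, 0.1185]
ee_rot: [1.966, 2.45, -0.003]
wrist_force: [0.6, -0.1, -2.7]
grip_width: 0.0499
grip_force: 30.0
```

```bash
python3 go.py 566.2 78.9 115 3.8
```

```text
shift [-173.5 -106.8    3.8] turn [-0.0009  0.0014  0.1517] t 35.7 tcp [633.  271.4 118.5] q [-0.16  0.79 -0.5   1.48  0.42  0.98 -0.55] F [ 0.6 -0.1 -2.7] w 49.9 30.0
```

Call:
{"name": "play_rows", "arguments": {
  "rows": [
    [[-25,-15,0,0,0,0.08,0.3],[-58,-36,0,0,0,0.152,0.3],[-92,-57,0,0,0,0.152,0.3],[-126,-78,0,0,0,0.152,0.3],[-155,-96,0,0,0,0.152,0.3],[-172.5,-106.5,4,0,0,0.152,0.3],[-172.5,-106.5,4,0,0,0.152,0.3],[-172.5,-106.5,20,0,0,0.152,0.3],[-172.5,-106.5,35,0,0,0.152,0.3],[-172.5,-106.5,38,0,0,0.152,0.3],[-172.5,-106.5,38,0,0,0.152,0.3],[-172.5,-106.5,38,0,0,0.152,0.3]]
  ]
}}

```text
clock: 36.7
tcp_pos: [0.5667, 0.0813, 0.0809]
ee_rot: [-2.146, -2.294, 0.001]
wrist_force: [0.6, 0.0, -2.0]
grip_width: 0.0497
grip_force: 30.0
```

Call:
{"name": "play_rows", "arguments": {
  "rows": [
    [[0,0,0,0,0,0,0.3],[0,0,0,0,0,0,0.3],[0,0,0,0,0,0,0.3],[0,0,0,0,0,0,0.3],[0,0,0,0,0,0,0.3],[0,0,0,0,0,0,0.3]]
  ]
}}

```text
clock: 37.2
tcp_pos: [0.5672, 0.0807, 0.0814]
ee_rot: [2.146, 2.293, 0.001]
wrist_force: [-0.1, 0.6, -3.2]
grip_width: 0.0496
grip_force: 30.0
```

```bash
python3 go.py 566.2 80 55.6 3.8
```

```text
shift [-0.6 -1.  25.8] turn [ 0.001   0.0004 -0.0004] t 37.2 tcp [567.2  80.7  81.4] q [ 0.12  0.67 -0.45  1.83  0.42  0.74 -0.5 ] F [-0.1  0.6 -3.2] w 49.6 30.0
```

Call:
{"name": "play_rows", "arguments": {
  "rows": [
    [[-0.5,-1,6,0,0,0,0.3],[-0.5,-1,12,0,0,0,0.3],[-0.5,-1,16,0,0,0,0.3],[-0.5,-1,16,0,0,0,0.3],[-0.5,-1,19,0,0,0,0.3],[-0.5,-1,22,0,0,0,0.3],[-0.5,-1,24,0,0,0,0.3],[-0.5,-1,26,0,0,0,0.3],[-0.5,-1,26,0,0,0,0.3],[-0.5,-1,26,0,0,0,0.3]]
  ]
}}

```text
clock: 38.03
tcp_pos: [0.5663, 0.0803, 0.0555]
ee_rot: [2.146, 2.293, 0.001]
wrist_force: [-1.2, -0.2, 1.5]
grip_width: 0.05
grip_force: 30.0
```

```bash
python3 go.py 566.2 80 55.6 3.8
```

```text
shift [-0.2 -0.1 -0.1] turn [ 0.0011  0.0004 -0.0002] t 38.03 tcp [566.3  80.3  55.5] q [ 0.1   0.71 -0.43  1.84  0.44  0.69 -0.52] F [-1.2 -0.2  1.5] w 50.0 30.0
```

Seated. Release, rise, return towards the knob.

Call:
{"name": "play_rows", "arguments": {
  "rows": [
    [[0,0,-0.5,0,0,0,0.5],[0,0,-0.5,0,0,0,0.72],[0,0,-0.5,0,0,0,0.72],[0,0,-0.5,0,0,0,0.72],[0,0,-10,0,0,0,0.72],[0,0,-30,0,0,0,0.72],[0,0,-60,0,0,0,0.72],[0,0,-100,0,0,0,0.8],[0,0,-130,0,0,0,0.8],[0,0,-130,0,0,0,0.8],[0,0,-130,0,0,0,0.8]]
  ]
}}

```text
clock: 38.95
tcp_pos: [0.5674, 0.0804, 0.1878]
ee_rot: [2.144, 2.291, 0.006]
wrist_force: [-1.0, -1.2, -0.2]
grip_width: 0.0707
grip_force: 0.0
```

```bash
python3 go.py 526.2 -12 160 83.6
```

```text
shift [-89.5 -47.3  27.5] turn [ 0.0042  0.0039 -1.3932] t 38.95 tcp [567.4  80.4 187.8] q [ 0.18  0.52 -0.53  1.77  0.32  0.93 -0.42] F [-1.  -1.2 -0.2] w 70.7 0.0
```

Call:
{"name": "play_rows", "arguments": {
  "rows": [
    [[-10,-5,0,0,0,-0.12,0.8],[-20,-10,0,0,0,-0.24,0.8],[-30,-15,0,0,0,-0.36,0.8],[-40,-21,5,0,0,-0.48,0.8],[-50,-26,10,0,0,-0.6,0.8],[-60,-31,15,0,0,-0.72,0.8],[-70,-37,20,0,0,-0.84,0.8],[-80,-42,25,0,0,-0.96,0.8],[-89,-47,27,0,0,-1.08,0.8],[-89,-47,27,0,0,-1.2,0.8],[-89,-47,27,0,0,-1.32,0.8],[-89.5,-47,27,0,0,-1.393,0.8]]
  ]
}}

```text
clock: 39.95
tcp_pos: [0.5239, -0.0125, 0.157]
ee_rot: [-0.166, -3.136, 0.0]
wrist_force: [0.7, -0.3, -0.2]
grip_width: 0.0706
grip_force: 0.0
```

Call:
{"name": "play_rows", "arguments": {
  "rows": [
    [[0,0,0,0,0,0,0.8],[0,0,0,0,0,0,0.8],[0,0,0,0,0,0,0.8],[0,0,0,0,0,0,0.8]]
  ]
}}

```text
clock: 40.28
tcp_pos: [0.5249, -0.0121, 0.158]
ee_rot: [0.178, 3.136, -0.001]
wrist_force: [-0.0, -0.0, -0.4]
grip_width: 0.0705
grip_force: 0.0
```

```bash
python3 go.py 526.2 -12 90.5 83.6; python3 fresh.py; python3 - <<'E'
from h import *
s=snap('top','t11');sc=snap('scene','s11')
cv2.imwrite('pics/c11.png',np.hstack([cv2.resize(s['image'][150:350,140:440],(480,320)),cv2.resize(sc['image'][215:325,280:430],(320,320))]))
E
```

```text
shift [-1.3  0.3 67.5] turn [-0.0003  0.0004 -0.0014] t 40.28 tcp [524.9 -12.1 158. ] q [ 0.57  0.58 -0.83  1.9   0.54  0.9   0.93] F [-0.  -0.  -0.4] w 70.5 0.0
[398. 305.] [ 370.9 -313.9] [44.5 81.7] 2.86
[396. 276.] [ 454.8 -308.5] [43.2 80.4] 2.67
[180. 262.] [492.1 318.3] [44.6 81. ] 2.57
[326. 230.] [ 582.6 -102.4] [45.4 71.7] 3.57
```

View pics/c11.png

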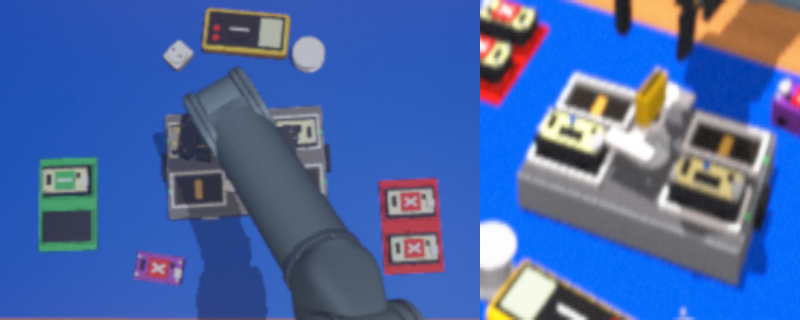

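Call:
{"name": "play_rows", "arguments": {
  "rows": [
    [[-1.2,0,25,0,0,0,0.7],[-1.2,0,45,0,0,0,0.7],[-1.2,0,60,0,0,0,0.7],[-1.2,0,66,0,0,0,0.7],[-1.2,0,67,0,0,0,0.5],[-1.2,0,67,0,0,0,0.3],[-1.2,0,67,0,0,0,0],[-1.2,0,67,0,0,0,0],[-1.2,0,67,0,0,0,0],[-1.2,0,67,0,0,0,0],[-1.2,0,67,0,0,0,0],[-1.2,0,67,0,0,0,0]]
  ]
}}

```text
clock: 41.43
tcp_pos: [0.5267, -0.0121, 0.0917]
ee_rot: [0.175, 3.135, 0.0]
wrist_force: [0.1, 1.0, 2.6]
grip_width: 0.0198
grip_force: 30.0
```

Call:
{"name": "play_rows", "arguments": {
  "rows": [
    [[0,0,0,0,0,0,0],[0,0,0,0,0,0,0],[0,0,0,0,0,0,0],[0,0,0,0,0,0,0]]
  ]
}}

```text
clock: 41.77
tcp_pos: [0.5267, -0.0121, 0.0917]
ee_rot: [0.175, 3.135, 0.0]
wrist_force: [-1.1, 1.1, 5.6]
grip_width: 0.0195
grip_force: 30.0
```

```bash
python3 go.py 526.2 -12 104.5 83.6
```

```text
shift [  0.5   0.  -12.8] turn [0.0001 0.0017 0.0001] t 41.77 tcp [526.7 -12.1  91.7] q [ 0.51  0.68 -0.75  1.93  0.65  0.79  0.85] F [-1.1  1.1  5.6] w 19.5 30.0
```

Call:
{"name": "play_rows", "arguments": {
  "rows": [
    [[0,0,-2,0,0,0,0],[0,0,-5,0,0,0,0],[0,0,-8,0,0,0,0],[0,0,-11,0,0,0,0],[0,0,-13,0,0,0,0],[0,0,-14.2,0,0,0,0],[0,0,-14.2,0,0,0,0],[0,0,-14.2,0,0,0,0]]
  ]
}}

```text
clock: 42.43
tcp_pos: [0.5265, -0.0122, 0.1058]
ee_rot: [0.175, 3.135, -0.0]
wrist_force: [1.8, 2.5, -2.5]
grip_width: 0.02
grip_force: 30.0
```

Call:
{"name": "play_rows", "arguments": {
  "rows": [
    [[0,0,0,0,0,0.1,0],[0,0,0,0,0,0.22,0],[0,0,0,0,0,0.34,0],[0,0,0,0,0,0.46,0],[0,0,0,0,0,0.58,0],[0,0,0,0,0,0.7,0],[0,0,0,0,0,0.82,0],[0,0,0,0,0,0.94,0],[0,0,0,0,0,1.06,0],[0,0,0,0,0,1.18,0],[0,0,0,0,0,1.3,0],[0,0,0,0,0,1.36,0]]
  ]
}}

```text
clock: 43.43
tcp_pos: [0.5263, -0.0122, 0.1058]
ee_rot: [2.115, 2.322, 0.0]
wrist_force: [1.8, 1.9, -2.1]
grip_width: 0.02
grip_force: 30.0
```

```bash
python3 go.py 526.2 -12 104.5 3.8
```

```text
shift [ 0.2 -0.1  1.3] turn [0.0007 0.0006 0.0269] t 43.43 tcp [526.3 -12.2 105.8] q [ 0.29  0.56 -0.45  1.94  0.36  0.72 -0.28] F [ 1.8  1.9 -2.1] w 20.0 30.0
```

Call:
{"name": "play_rows", "arguments": {
  "rows": [
    [[0,0,0,0,0,0.03,0],[0,0,0,0,0,0.03,0],[0,0,0,0,0,0.03,0],[0,0,3,0,0,0.03,0],[0,0,6,0,0,0.03,0],[0,0,9,0,0,0.03,0],[0,0,12,0,0,0.03,0],[0,0,14,0,0,0.03,0],[0,0,15,0,0,0.03,0],[0,0,15,0,0,0.03,0],[0,0,15,0,0,0.03,0]]
  ]
}}

```text
clock: 44.35
tcp_pos: [0.5266, -0.0123, 0.0915]
ee_rot: [2.142, 2.296, 0.0]
wrist_force: [-4.1, 1.6, 16.3]
grip_width: 0.0198
grip_force: 30.0
```

```bash
python3 go.py 526.2 -12 91.7 3.8
```

```text
shift [ 0.3 -0.4 -0.2] turn [0.0011 0.0009 0.003 ] t 44.35 tcp [526.6 -12.3  91.5] q [ 0.27  0.59 -0.43  1.95  0.37  0.69 -0.32] F [-4.1  1.6 16.3] w 19.8 30.0
```

Home (91.5 mm versus 91.7 mm at the home grip, with 16 N of reaction). Release and retreat.

Call:
{"name": "play_rows", "arguments": {
  "rows": [
    [[0,0,-0.5,0,0,0,0.8],[0,0,-0.5,0,0,0,0.8],[0,0,-0.5,0,0,0,0.8],[0,0,-0.5,0,0,0,0.8],[0,0,-0.5,0,0,0,0.8],[0,0,-20,0,0,0,0.8],[0,0,-55,0,0,0,0.8],[0,0,-90,0,0,0,0.8],[0,0,-130,0,0,0,0.8],[0,0,-150,0,0,0,0.8]]
  ]
}}

```text
clock: 45.18
tcp_pos: [0.5277, -0.0121, 0.2445]
ee_rot: [2.141, 2.294, 0.005]
wrist_force: [0.8, -0.1, 1.0]
grip_width: 0.0706
grip_force: 0.0
```

Call:
{"name": "play_rows", "arguments": {
  "rows": [
    [[-40,-10,0,0,0,0,0.8],[-80,-30,0,0,0,0,0.8],[-120,-50,0,0,0,0,0.8],[-160,-60,0,0,0,0,0.8],[-200,-60,0,0,0,0,0.8],[-240,-60,0,0,0,0,0.8],[-280,-60,0,0,0,0,0.8],[-280,-60,0,0,0,0,0.8],[-280,-60,0,0,0,0,0.8],[-280,-60,0,0,0,0,0.8],[-280,-60,0,0,0,0,0.8],[-280,-60,0,0,0,0,0.8]]
  ]
}}

```text
clock: 46.18
tcp_pos: [0.486, -0.294, 0.2406]
ee_rot: [2.14, 2.299, 0.001]
wrist_force: [0.5, 0.5, 0.7]
grip_width: 0.0702
grip_force: 0.0
```

```bash
python3 go.py 526.2 -12 91.7 3.8; python3 - <<'E'
from h import *
s=snap('top','t12');sc=snap('scene','s12')
cv2.imwrite('pics/c12.png',np.hstack([cv2.resize(s['image'][200:310,225:365],(400,314)),cv2.resize(sc['image'][215:325,290:430],(400,314))]))
E
```

```text
shift [278.4  60.2 149. ] turn [ 0.0008 -0.0002  0.0054] t 46.18 tcp [ 486.  -294.   240.6] q [ 0.78  0.43 -0.41  1.74  0.2   1.01  0.37] F [0.5 0.5 0.7] w 70.2 0.0
```

View pics/c12.png

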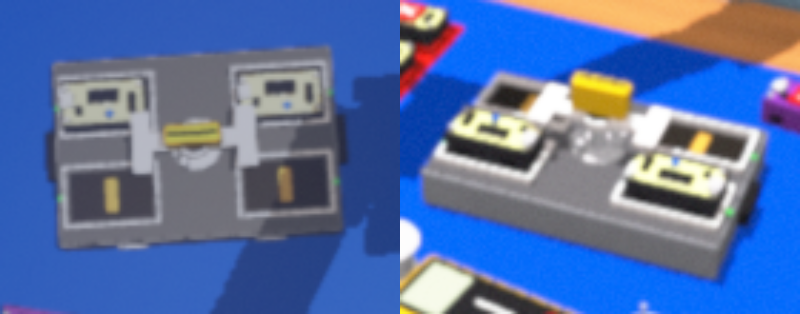

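The picture shows the hold-down locked over both fresh modules, which lie flat in the two far bays. The arm is clear.

```bash
python3 -c "
from workcell import env
print(env.close_job())"
```

```text
the job is handed in; nothing more can be done
None
```

I handed the job in at about 46 s on the robot clock: the camera shows one green-tagged module in the pass tray, two red-tagged in the reject tray, both untested ones flat in jig bays, and the knob locked home; the judge returned no verdict.

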